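# Lock the instrument arm's pin with its hairpin clip

### The job

Lock the instrument arm on its vibration-damped mount: push the headed steel pin home through the fork until its head rests against the fork, then take the hairpin clip from its grey stand and press it, legs down, over the groove near the pin's free end until it snaps and sits fully home, standing upright on the pin. Press gently, stopping as soon as the pin is home and as soon as the clip has snapped, then let go. Leave the canister, the dish and the vial block where they are.

Things in the scene. Friction and masses are not known exactly. Their poses are not given: they have to be found in the camera images.
- mount: Fixed grey base of the mount, 150 x 120 mm, 12 mm high (to +105 and -45 mm in x). Origin on the table under the middle of the fork, z up; y runs along the pin, from its head to its free end. The fork is two upright ears 34 mm wide (x), 10 mm thick, centred at y = -25 and +25 mm, tops 93 mm above the table; the white arm's eye lies between them and the arm runs to +x.
- plate_top (a point): Middle of the top of the sprung aluminium plate that carries fork, arm and pin: 144 x 112 mm, 8 mm thick, top 44 mm above the table (30 mm to mount +x from the fork; arm and its column, 99 mm high, stand here). It rests on very soft rubber feet: beyond a first 1 N it sinks about 1.7 mm for each newton pressed on it, 22 mm at most (a hard stop), and rises again when let go.
- pin_groove (a point): Centre of the groove near the pin's free end, on the pin's axis (level, its y = mount y, z up; 76 mm above the table when nothing presses). Groove 18 mm long, 14 mm in diameter; the rest of the pin is 18 mm in diameter, with 6 mm beyond the groove. Pin home: groove centre at mount x = 0, y = +39 mm, outside the ear (its face at +30); pin drawn out: groove hidden in the fork.
- pin_head (a point): Middle of the flat outer face of the pin's round head (28 mm in diameter, 10 mm thick), on the pin's axis, facing the mount's -y. 79 mm from the groove's centre. With the pin home it is at mount y = -40 mm.
- pin (a joint): How far the pin is drawn out (m): 0 is home (the head against the ear, a firm stop), 0.035 is the most. It slides with about 3 N of friction and stays where it is left. Pushing the head towards mount +y lowers it.
- clip_grip (a point): Centre of the black grip tab at the top of the hairpin clip: 12 mm thick (clip x), 24 mm wide (clip y), 28 mm high. Clip z is up, legs down. Right under the tab is a shoulder 34 mm wide (clip y) and 12 mm thick, 8 mm high, whose top is 14 mm below this point. The clip weighs about 60 g.
- clip_seat (a point): Where the pin's axis lies in the clip when fully home, clip x along the pin: 56 mm below clip_grip, 24.5 mm above the leg tips, midway between the legs. Round 5 mm spring wire legs, side by side along clip y; mouth 21 mm wide inside at the tips, narrowing to a bulge 7.6 mm wide, 7 mm below this point. A 10 x 10 mm tongue between the legs ends 7 mm above it and stops on the pin.
- clip: The hairpin clip, 94.5 mm high; origin midway between its leg tips, z up. At the start it stands in the stand's slot. Pressing it over the 14 mm groove takes a push that builds up to some 9 to 14 N while the legs spread; as the bulge passes, the push drops sharply and the legs draw the clip home.
- stand: Fixed grey stand, base 70 x 80 mm, origin on the table under the middle of its slot. Slot 7.5 mm (x) by 34 mm (y), 30 mm deep, mouth 36 mm above the table, floor 6 mm; block outside 31.5 x 52 mm. The clip stands in it with its x along stand x, with a little play.
- canister: Bystander: loose steel cylinder, 44 mm in diameter, 60 mm high. Origin under its centre.
- dish: Bystander: loose clear round dish, 60 mm in diameter, 15 mm high. Origin under its centre.
- vial_block: Bystander: loose black block, 45 x 45 x 35 mm, with a glass vial standing in it, 92 mm high in all. Origin under its centre.

How it is judged:
By the outcome, as a careful person would: the job done as asked, in the order asked, and still so for the second after the job is handed in, with the robot touching nothing.
It also fails if it takes over 72 s, if anything falls off the work surface, if the arm or the gripper's body presses on something with over 40 N, if the wrist force passes 120 N, or if a joint passes its speed limit or range.

### The arm

A 6-joint arm with a two-finger parallel gripper is mounted at the origin on the work surface. World frame = base frame: x ahead of the robot, y to its left, z up, the work surface at z = 0. Lengths are in mm, angles in rad, forces in N, time in s.
With the tool pointing down it reaches from about 300 to 775 mm from the base axis. Payload 14.6 kg.
Tool frame: the origin (TCP) lies at the very end of the fingers, on their centre line; the grasp point (between the pads) lies 19 mm behind it; z points along the fingers, y is the direction in which the jaws open and shut (so a half turn about z gives the same grasp; the last joint's range is limited). The gripper opens to 94 mm and grips with 3 to 60 N. Pads are 16 mm wide; open, the fingers measure 119 mm over their backs; the gripper's body (75 mm by 177 mm) begins 78 mm behind the grasp point.
Start: joints at [-0.067, 0.3, 1.521, -0, 1.321, -0.067], TCP at [549.99, -0.002, 205.446] pointing down, gripper open.
Joint ranges: [-3.03, 3.03], [-0.79, 2.21], [0.23, 2.52], [-1.04, 4.18], [0, 3.07], [-2.55, 2.55]. Speed limits (rad/s): [2.22, 2.22, 2.57, 3.14, 3.14, 3.14].

### API

Orientations are given as [roll, pitch, yaw] about the fixed x, y, z axes, in that order (R = Rz(yaw) Ry(pitch) Rx(roll)).
In Python, from cell import manip gives the robot as it stands.
- The arm moves only by the shell command python3 -m pendant 'ROWS' [FORCE]. ROWS is JSON, a list of rows, each an object with "claw": the finger opening in m, from 0 to 0.094; "delta_pos": the shift along the tool's x, y, z in m, a list of three; "rotation": the turn, a rotation vector about the tool's x, y, z in rad, a list of three. A call has 1 to 10 rows; each row is the pose to reach, as a shift and turn from the pose measured when the call began, along the tool's axes at that moment; what a row does not reach only later rows make up. A row lasts 1/8 s, in which the tool goes at most 62.5 mm and 10.7 degrees, less where a joint would pass 70% of its speed; a pose out of reach is approached as far as the arm can. A call with a gripper value outside its range is refused whole. The fingers move at their own pace and stop on an object; FORCE is the grip in N (left out, the last holds). Time passes only in rows, so rows that repeat a pose let the fingers close. It gives the time, the measured TCP pose, the force and the opening at its end, in the units of the state.
- manip.read_state(): the state, without advancing time (a new reading comes with each control period).
- manip.camera(name): name is "scene" or "side" or "wrist"; returns the picture (400x640x3 uint8, red, green, blue); there is no depth.
- manip.camera_model(name): a dict with "fx", "fy", "cx", "cy" (pixels), "cam_to_world" (4x4, takes a point from camera to world coordinates); the wrist camera has in their place "T_tool_cam" (4x4, takes a point from camera to tool coordinates, whose origin is the TCP and whose axes are the flange's). Camera axes: x right, y up, looking along -z (the intrinsics and any distortion apply to the point x, -y, -z); pixel columns grow to the right and rows downward; lengths in mm; the calibration is good to about 2 mm. A picture is of the moment at which its call begins: read the wrist's pose just before it. camera_model takes no time and is no camera call.
- manip.sign_off(): hands the job in, once; it reports no verdict.
The state is a dict: "clock": time; "joints": joint angles; "qd": joint speeds; "effort": joint torques, N m; "eef_pos": TCP position; "eef_rot": TCP orientation; "wrist_force": force on the tool from outside, world axes, zero at the start; "moment": the same for the moment, N m; "finger_gap": finger opening in mm.
Only numpy, scipy, OpenCV 4.12 (cv2) and the standard library are available. Lean on these libraries where they do the work, as an engineer would, in place of code of your own. Each camera call takes 0.05 s, during which the arm holds its last target.

## Working session

There is one attempt and no reset: what is moved stays moved. The work goes in short steps, Python scripts to look and compute and a shell command to move; the robot and the scene stay as the last step left them, time stands still between calls to the robot, and variables do not carry over. Pictures are saved under pics/ and viewed, and the job is handed in when it is done.

```bash
ls; mkdir -p pics; python3 - <<'E'
from cell import manip
import cv2, json, numpy as np
np.set_printoptions(precision=4,suppress=True)
print(manip.read_state())
for n in ("scene","side","wrist"):
    im=manip.camera(n); cv2.imwrite(f"pics/{n}0.png",im[:,:,::-1])
    print(n,{k:(np.array(v) if not isinstance(v,(int,float,str)) else v) for k,v in manip.camera_model(n).items()})
E
```

```text
pics
{'clock': 0.0, 'joints': array([-0.0666,  0.3004,  1.5216, -0.    ,  1.3207, -0.0666]), 'qd': array([-0.0012, -0.0001,  0.0007,  0.0009,  0.0001, -0.0002]), 'effort': array([ -0.0015, -53.1806, -35.2736,   0.0708,   0.0244,  -0.    ]), 'eef_pos': array([549.7282,  -0.001 , 204.8996]), 'eef_rot': array([-3.1404, -0.0001,  1.5708]), 'wrist_force': array([ 0.3717, -0.3549, -0.4557]), 'moment': array([-0.0528, -0.0337, -0.0189]), 'finger_gap': 93.78240070559261}
scene {'fx': 408.8714242211035, 'fy': 408.8714242211035, 'cx': 323.8330124339671, 'cy': 206.67079536686316, 'cam_to_world': array([[  -0.6431,   -0.5472,    0.5357, 1280.2969],
       [   0.7658,   -0.4538,    0.4557,  585.6263],
       [  -0.0062,    0.7033,    0.7109,  966.7937],
       [   0.    ,    0.    ,    0.    ,    1.    ]])}
side {'fx': 369.47563909417863, 'fy': 369.47563909417863, 'cx': 324.8167052665335, 'cy': 190.57744522181727, 'cam_to_world': array([[   0.8398,    0.2734,   -0.4689,   95.4412],
       [  -0.5428,    0.4172,   -0.7289, -765.2451],
       [  -0.0037,    0.8667,    0.4988,  595.4121],
       [   0.    ,    0.    ,    0.    ,    1.    ]])}
wrist {'fx': 287.66463252482816, 'fy': 287.66463252482816, 'cx': 318.47902918153045, 'cy': 201.82772806757686, 'T_tool_cam': array([[   0.0005,    0.9741,    0.226 ,   64.8616],
       [   1.    ,   -0.0007,    0.0005,    1.4881],
       [   0.0006,    0.226 ,   -0.9741, -180.2512],
       [   0.    ,    0.    ,    0.    ,    1.    ]])}
```

View pics/scene0.png

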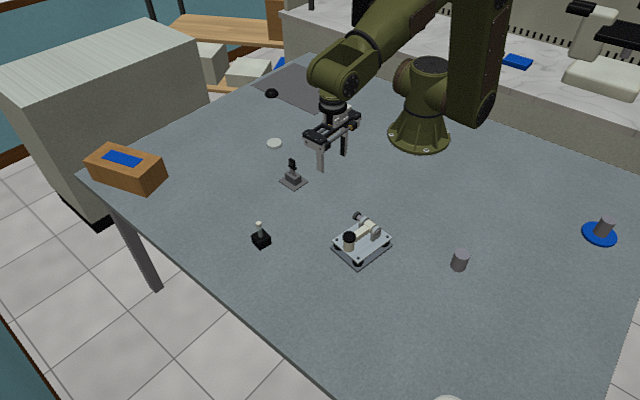

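View pics/side0.png

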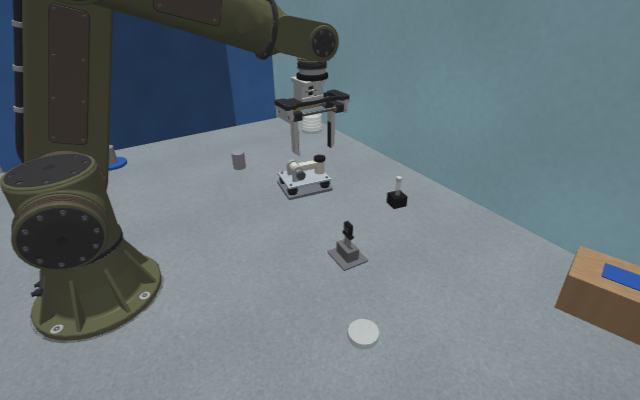

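View pics/wrist0.png

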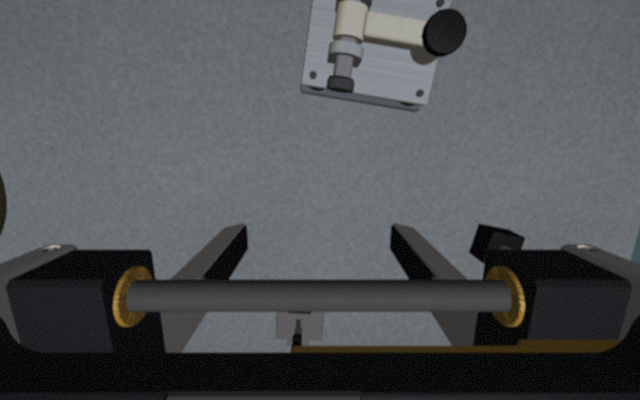

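```bash
cat > h.py <<'E'
from cell import manip
import cv2, numpy as np
from scipy.spatial.transform import Rotation as R
np.set_printoptions(precision=3,suppress=True)
def cam(n,state=None):
    m=manip.camera_model(n)
    if n=="wrist":
        T=np.eye(4);T[:3,:3]=R.from_euler('xyz',state['eef_rot']).as_matrix();T[:3,3]=state['eef_pos']
        return m,T@np.array(m['T_tool_cam'])
    return m,np.array(m['cam_to_world'])
def unproj(mc,uv,z):
    m,T=mc
    d=T[:3,:3]@np.array([(uv[0]-m['cx'])/m['fx'],-(uv[1]-m['cy'])/m['fy'],-1.])
    return T[:3,3]+d*(z-T[2,3])/d[2]
def proj(mc,P):
    m,T=mc
    p=np.linalg.inv(T)@np.append(P,1.)
    return np.array([m['cx']+m['fx']*p[0]/-p[2],m['cy']-m['fy']*p[1]/-p[2]])
def shot(n,f,crop=None,k=1):
    s=manip.read_state(); im=manip.camera(n)[:,:,::-1]
    cv2.imwrite(f"pics/{f}_raw.png",im)
    if crop: 
        x0,y0,x1,y1=crop; im=im[y0:y1,x0:x1]
    cv2.imwrite(f"pics/{f}.png",cv2.resize(np.ascontiguousarray(im),None,fx=k,fy=k,interpolation=cv2.INTER_CUBIC))
    return s
E
python3 - <<'E'
from h import *
print(manip.camera_model('wrist').keys())
for n,c in (("scene",(220,120,480,280)),("side",(220,140,420,300))):
    im=cv2.imread(f"pics/{n}0.png"); x0,y0,x1,y1=c
    k=3 if n=="scene" else 3.7
    cv2.imwrite(f"pics/{n}0z.png",cv2.resize(im[y0:y1,x0:x1],None,fx=k,fy=k,interpolation=cv2.INTER_CUBIC))
E
```

```text
dict_keys(['fx', 'fy', 'cx', 'cy', 'T_tool_cam'])
```

View pics/scene0z.png

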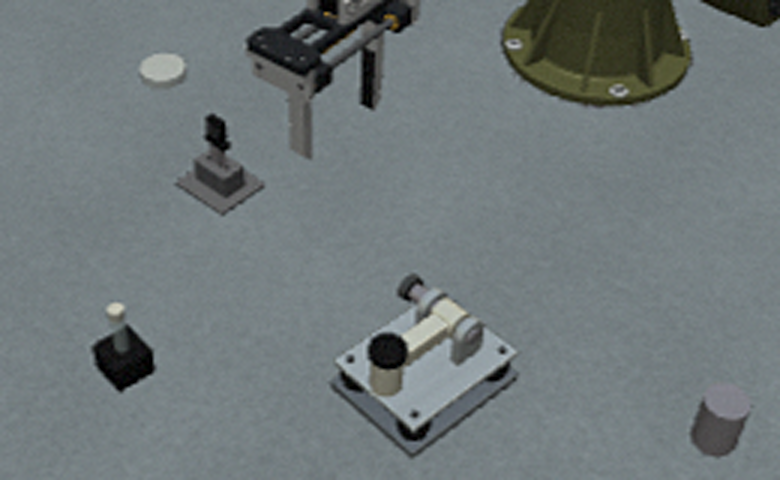

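View pics/side0z.png

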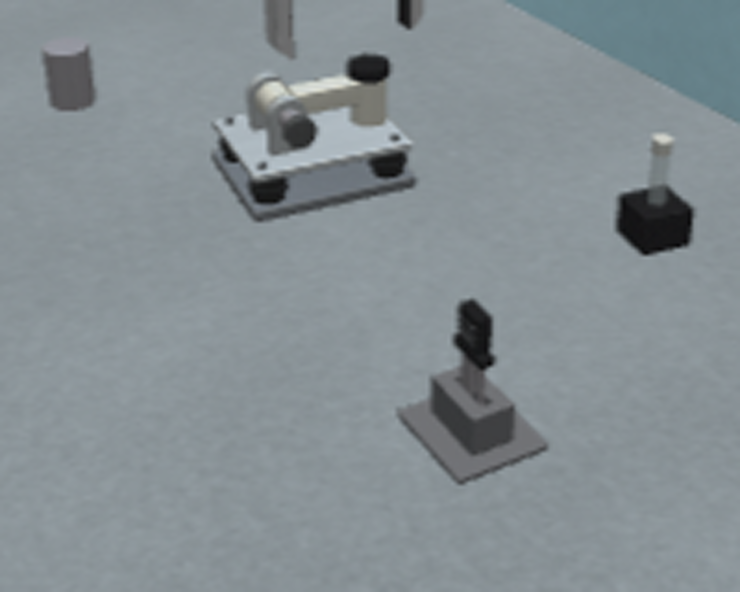

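```bash
python3 - <<'E'
from h import *
S=cam("scene");D=cam("side")
s=lambda x,y:(220+x/3,120+y/3); d=lambda x,y:(220+x/3.7,140+y/3.7)
s0={'clock':0,'eef_pos':np.array([549.73,0,204.9]),'eef_rot':np.array([-3.1404,-.0001,1.5708])}
W=cam("wrist",s0)
from scipy.optimize import least_squares
def tri(a,b):
    return least_squares(lambda P:np.r_[proj(S,P)-a,proj(D,P)-b],[550,0,50]).x
print("pinhead",tri(s(409,288),d(299,132)),"clip",tri(s(216,131),d(474,325)))
print("basecorner scene",[unproj(S,s(*p),6) for p in((332,386),(412,453),(518,378))])
print("basecorner side",[unproj(D,d(*p),0) for p in((213,160),(258,220),(414,185))])
print("stand scene",[unproj(S,s(*p),0) for p in((176,184),(222,212),(264,185))])
print("stand side",[unproj(D,d(*p),0) for p in((398,412),(462,482),(547,445))])
print("canister",unproj(S,s(718,440),0), unproj(D,d(72,98),0))
print("dish",unproj(S,s(163,70),8),unproj(D,(363,333),8))
print("vial",unproj(S,s(125,355),17),unproj(D,d(655,215),17))
print("wrist plate corners", [unproj(W,p,44) for p in ((303,86),(428,103))], "head",unproj(W,(341,84),76),unproj(W,(343,0),76))
E
```

```text
pinhead [574.558 113.638  73.462] clip [ 526.685 -195.732   83.712]
basecorner scene [array([678.864,  99.503,   6.   ]), array([693.183, 209.807,   6.   ]), array([551.477, 236.699,   6.   ])]
basecorner side [array([549.562, 232.965,   0.   ]), array([534.129, 118.127,   0.   ]), array([676.401,  95.436,   0.   ])]
stand scene [array([ 557.155, -238.74 ,    0.   ]), array([ 557.946, -163.755,    0.   ]), array([ 492.098, -157.386,    0.   ])]
stand side [array([ 494.809, -156.041,    0.   ]), array([ 490.847, -236.21 ,    0.   ]), array([ 558.272, -237.844,    0.   ])]
canister [488.342 425.332   0.   ] [490.278 423.74    0.   ]
dish [ 414.844 -401.105    8.   ] [ 412.896 -404.314    8.   ]
vial [788.766 -81.596  17.   ] [797.229 -78.193  17.   ]
wrist plate corners [array([533.552, 118.111,  44.   ]), array([674.212, 100.164,  44.   ])] head [573.535 115.017  76.   ] [574.07  189.727  76.   ]
```

```bash
python3 -m pendant '[{"claw":0,"delta_pos":[0.02,0.005,0],"rotation":[0,0,0.05]},{"claw":0,"delta_pos":[0.04,0.010,0],"rotation":[0,0,0.1]},{"claw":0,"delta_pos":[0.05,0.015,0],"rotation":[0,0,0.145]},{"claw":0,"delta_pos":[0.05,0.015,0],"rotation":[0,0,0.145]},{"claw":0,"delta_pos":[0.05,0.015,0],"rotation":[0,0,0.145]},{"claw":0,"delta_pos":[0.05,0.015,0],"rotation":[0,0,0.145]}]' 20
python3 - <<'E'
from h import *
s=shot("wrist","w1",(200,0,600,250),2)
print(s)
import pickle;pickle.dump(s,open("w1.pkl","wb"))
E
```

```text
clock: 0.9
eef_pos: [564.7, 49.5, 205.0]
eef_rot: [-3.141, 0.0, 1.426]
wrist_force: [0.3, 0.3, 0.4]
finger_gap: 37.3
{'clock': 0.9, 'joints': array([0.023, 0.338, 1.471, 0.   , 1.333, 0.168]), 'qd': array([ 0.001, -0.001, -0.004, -0.001,  0.001,  0.005]), 'effort': array([  0.141, -55.416, -35.411,   0.076,   0.005,  -0.021]), 'eef_pos': array([564.671,  49.529, 205.024]), 'eef_rot': array([-3.141,  0.   ,  1.426]), 'wrist_force': array([0.261, 0.265, 0.364]), 'moment': array([-0.002,  0.021,  0.027]), 'finger_gap': 37.29015408456488}
```

View pics/w1.png

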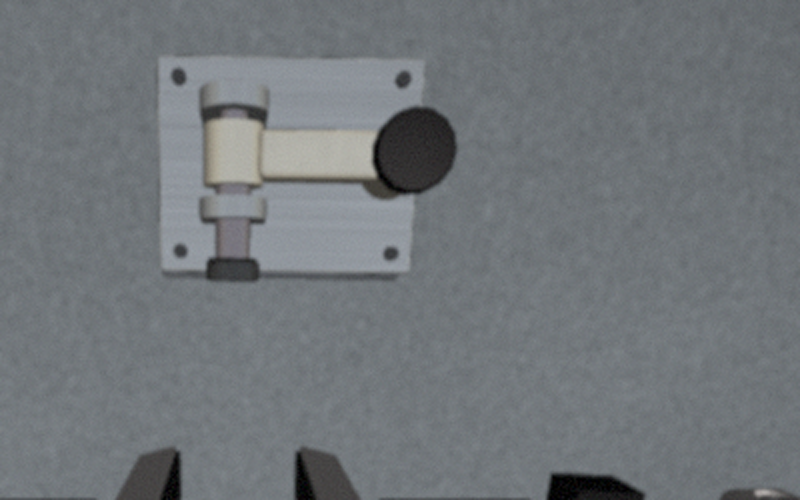

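```bash
python3 - <<'E'
from h import *
import pickle;s=pickle.load(open("w1.pkl","rb"));W=cam("wrist",s)
u=lambda x,y,z:unproj(W,(200+x/2,y/2),z)
c=[u(158,57,44),u(424,60,44),u(409,271,44),u(162,270,44)]
print("plate",c,np.mean(c,0))
a=np.degrees([np.arctan2(*(c[1]-c[0])[1::-1]),np.arctan2(*(c[2]-c[3])[1::-1]),np.arctan2(*(c[0]-c[3])[1::-1])-np.pi/2,np.arctan2(*(c[1]-c[2])[1::-1])-np.pi/2]);print(a)
print("screws",u(179,77,44),u(403,79,44),u(391,254,44),u(180,251,44))
print("head front top",u(233,262,90),"face mid",u(233,279,82),u(208,279,76),u(258,279,76))
print("ear near L/R",u(201,200,93),u(267,200,93),"far",u(201,90,93),u(269,90,93))
E
```

```text
plate [array([549.414, 229.568,  44.   ]), array([689.879, 207.609,  44.   ]), array([673.488,  98.937,  44.   ]), array([532.342, 120.032,  44.   ])] [611.281 164.036  44.   ]
[-8.885 -8.5   -8.859 -8.577]
screws [558.905 218.389  44.   ] [678.045 200.02   44.   ] [664.    109.926  44.   ] [544.401 129.007  44.   ]
head front top [573.887 117.913  90.   ] face mid [572.6   109.612  82.   ] [559.538 111.421  76.   ] [585.536 107.641  76.   ]
ear near L/R [562.864 148.798  93.   ] [594.338 144.215  93.   ] far [570.492 196.504  93.   ] [601.64  191.961  93.   ]
```

```bash
python3 -m pendant '[{"claw":0,"delta_pos":[0.01,0,0.04],"rotation":[0,0,0.004]},{"claw":0,"delta_pos":[0.02,-0.001,0.08],"rotation":[0,0,0.004]},{"claw":0,"delta_pos":[0.03,-0.001,0.12],"rotation":[0,0,0.004]},{"claw":0,"delta_pos":[0.04,-0.001,0.137],"rotation":[0,0,0.004]},{"claw":0,"delta_pos":[0.04,-0.001,0.137],"rotation":[0,0,0.004]},{"claw":0,"delta_pos":[0.04,-0.001,0.137],"rotation":[0,0,0.004]}]' 20
python3 - <<'E'
from h import *
s=shot("wrist","w2",(200,0,500,250),2)
print(s['eef_pos'],s['eef_rot'],s['wrist_force'],s['finger_gap'])
E
```

```text
clock: 1.7
eef_pos: [570.2, 89.2, 69.7]
eef_rot: [3.14, -0.0, 1.422]
wrist_force: [0.2, 0.2, 0.9]
finger_gap: 0.3
[570.185  89.169  69.654] [ 3.14  -0.     1.422] [0.15  0.244 0.933] 0.28347630342877406
```

View pics/w2.png

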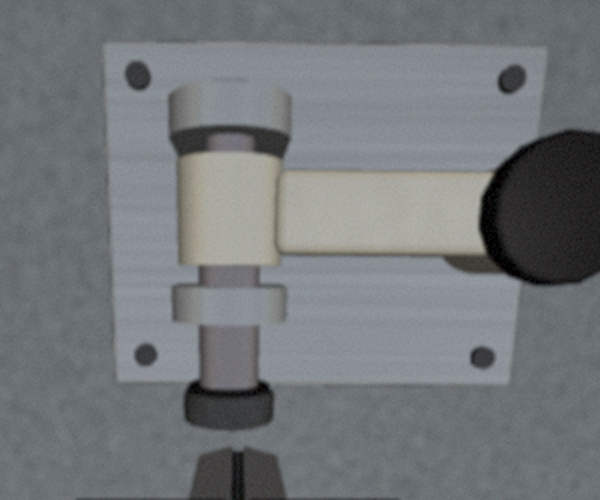

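```bash
python3 -m pendant '[{"claw":0,"delta_pos":[0.005,-0.001,0],"rotation":[0,0,0]},{"claw":0,"delta_pos":[0.009,-0.001,0],"rotation":[0,0,0]},{"claw":0,"delta_pos":[0.012,-0.001,0],"rotation":[0,0,0]},{"claw":0,"delta_pos":[0.015,-0.001,0],"rotation":[0,0,0]},{"claw":0,"delta_pos":[0.018,-0.001,0],"rotation":[0,0,0]},{"claw":0,"delta_pos":[0.021,-0.001,0],"rotation":[0,0,0]}]'; python3 -m pendant '[{"claw":0,"delta_pos":[0.003,0,0],"rotation":[0,0,0]},{"claw":0,"delta_pos":[0.005,0,0],"rotation":[0,0,0]}]'
```

```text
clock: 2.5
eef_pos: [572.6, 110.1, 69.8]
eef_rot: [3.14, -0.0, 1.421]
wrist_force: [1.6, -3.4, 1.4]
finger_gap: 0.7
clock: 2.75
eef_pos: [573.4, 115.2, 69.8]
eef_rot: [3.139, -0.0, 1.421]
wrist_force: [2.0, -3.4, 1.7]
finger_gap: 0.2
```

```bash
python3 -m pendant '[{"claw":0,"delta_pos":[0.0015,0,0],"rotation":[0,0,0]},{"claw":0,"delta_pos":[0.003,0,0],"rotation":[0,0,0]}]'
python3 - <<'E'
from h import *
s=shot("wrist","w3",(200,0,500,250),2)
print(s['eef_pos'],s['wrist_force'])
E
```

```text
clock: 3.0
eef_pos: [573.8, 118.3, 69.8]
eef_rot: [3.139, -0.0, 1.422]
wrist_force: [1.7, -2.9, 2.5]
finger_gap: 0.3
[573.843 118.296  69.788] [ 1.728 -2.907  2.535]
```

View pics/w3.png

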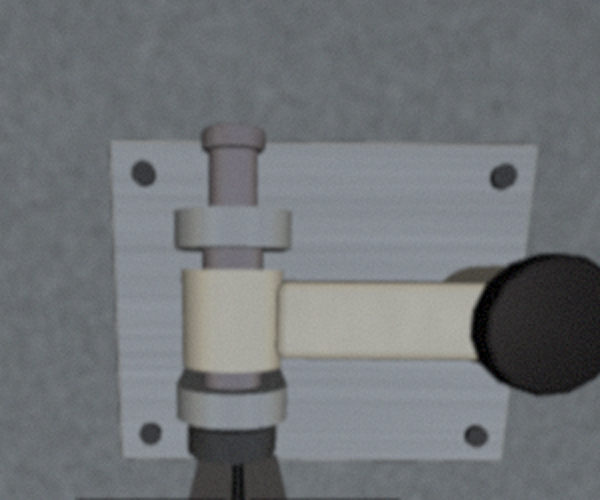

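```bash
for i in 1; do python3 -m pendant '[{"claw":0,"delta_pos":[0.001,0,0],"rotation":[0,0,0]}]'; done; python3 -m pendant '[{"claw":0,"delta_pos":[0.001,0,0],"rotation":[0,0,0]}]'
```

```text
clock: 3.18
eef_pos: [574.0, 119.4, 69.8]
eef_rot: [3.139, -0.0, 1.422]
wrist_force: [1.7, -3.3, 1.4]
finger_gap: 0.6
clock: 3.3
eef_pos: [574.1, 120.3, 69.8]
eef_rot: [3.14, -0.0, 1.421]
wrist_force: [0.6, -8.7, 1.8]
finger_gap: 0.3
```

```bash
python3 -m pendant '[{"claw":0,"delta_pos":[0.0003,0,0],"rotation":[0,0,0]},{"claw":0,"delta_pos":[0.0003,0,0],"rotation":[0,0,0]}]'; python3 -m pendant '[{"claw":0,"delta_pos":[-0.004,0,0],"rotation":[0,0,0]},{"claw":0,"delta_pos":[-0.012,0,0],"rotation":[0,0,0]},{"claw":0,"delta_pos":[-0.022,0,0],"rotation":[0,0,0]},{"claw":0,"delta_pos":[-0.022,0,0],"rotation":[0,0,0]}]'
python3 - <<'E'
from h import *
s=shot("wrist","w4",(200,0,500,250),2)
print(s)
import pickle;pickle.dump(s,open("w4.pkl","wb"))
E
```

```text
clock: 3.55
eef_pos: [574.1, 120.3, 69.7]
eef_rot: [3.14, 0.0, 1.421]
wrist_force: [0.8, -5.6, 1.6]
finger_gap: 0.6
clock: 4.05
eef_pos: [570.7, 97.7, 69.7]
eef_rot: [3.14, 0.0, 1.42]
wrist_force: [0.5, 0.0, -0.1]
finger_gap: 0.9
{'clock': 4.05, 'joints': array([ 0.107,  0.505,  1.569, -0.001,  1.065,  0.258]), 'qd': array([ 0.014,  0.003, -0.011,  0.001,  0.001,  0.011]), 'effort': array([ -0.615, -60.376, -30.712,   0.024,  -0.028,  -0.19 ]), 'eef_pos': array([570.747,  97.737,  69.738]), 'eef_rot': array([3.14, 0.  , 1.42]), 'wrist_force': array([ 0.474,  0.03 , -0.056]), 'moment': array([ 0.051,  0.003, -0.015]), 'finger_gap': 0.8890079034761}
```

View pics/w4.png

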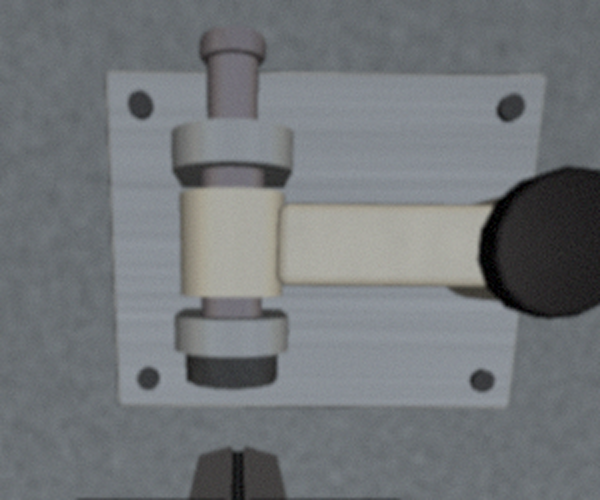

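```bash
python3 - <<'E'
from h import *
import pickle;s=pickle.load(open("w4.pkl","rb"));W=cam("wrist",s)
f=lambda x,y:np.array([200+x/2,y/2])
u=lambda x,y,z:unproj(W,f(x,y),z)
c=[u(106,72,44),u(546,75,44),u(507,407,44),u(121,405,44)]
print("plate",c,np.mean(c,0))
print(np.degrees([np.arctan2(*(c[1]-c[0])[1::-1]),np.arctan2(*(c[2]-c[3])[1::-1]),np.arctan2(*(c[0]-c[3])[1::-1])-np.pi/2,np.arctan2(*(c[1]-c[2])[1::-1])-np.pi/2]))
yaw=np.radians(-8.7);mx=np.array([np.cos(yaw),np.sin(yaw)]);my=np.array([-mx[1],mx[0]])
fork=np.mean(c,0)[:2]-30*mx; print("fork",fork,"groove",fork+39*my)
print("groove sides",u(207,90,76),u(258,90,76),"collar",u(199,45,76),u(267,45,76),"collar end top y",u(233,30,85),"head",u(187,380,76),u(277,380,76))
# predicted
for P in ([*(fork+48*my),83],[*(fork+30*my),83],[*(fork+54*my),85]): print(( proj(W,P)-[200,0])*2)
E
```

```text
plate [array([549.291, 230.032,  44.   ]), array([690.321, 207.89 ,  44.   ]), array([672.903,  98.466,  44.   ]), array([532.543, 120.465,  44.   ])] [611.264 164.213  44.   ]
[-8.923 -8.908 -8.691 -9.044]
fork [581.609 168.751] groove [587.509 207.302]
groove sides [580.935 210.909  76.   ] [594.829 208.815  76.   ] collar [580.58  222.204  76.   ] [598.812 219.458  76.   ] collar end top y [589.801 221.187  85.   ] head [561.776 131.633  76.   ] [589.139 127.495  76.   ]
[232.401  54.883]
[232.39  129.461]
[232.353  25.923]
```

```bash
python3 -m pendant '[{"claw":0.094,"delta_pos":[-0.02,0,-0.04],"rotation":[0,0,0.1]},{"claw":0.094,"delta_pos":[-0.04,-0.005,-0.08],"rotation":[0,0,0.25]},{"claw":0.094,"delta_pos":[-0.08,-0.01,-0.12],"rotation":[0,0,0.42]},{"claw":0.094,"delta_pos":[-0.12,-0.02,-0.135],"rotation":[0,0,0.6]},{"claw":0.094,"delta_pos":[-0.16,-0.03,-0.135],"rotation":[0,0,0.78]},{"claw":0.094,"delta_pos":[-0.2,-0.04,-0.135],"rotation":[0,0,0.96]},{"claw":0.094,"delta_pos":[-0.24,-0.05,-0.135],"rotation":[0,0,1.14]},{"claw":0.094,"delta_pos":[-0.28,-0.055,-0.135],"rotation":[0,0,1.3]},{"claw":0.094,"delta_pos":[-0.307,-0.06,-0.135],"rotation":[0,0,1.42]},{"claw":0.094,"delta_pos":[-0.307,-0.06,-0.135],"rotation":[0,0,1.42]}]' 40
python3 -m pendant '[{"claw":0.094,"delta_pos":[0,0,0],"rotation":[0,0,0]}]'
python3 - <<'E'
from h import *
s=shot("wrist","w5",(200,0,500,250),2)
print(s['eef_pos'],s['eef_rot'],s['finger_gap'],s['joints'])
import pickle;pickle.dump(s,open("w5.pkl","wb"))
E
```

```text
clock: 5.35
eef_pos: [465.0, -197.4, 204.8]
eef_rot: [3.141, -0.002, -0.002]
wrist_force: [0.3, -0.4, 0.2]
finger_gap: 93.4
clock: 5.48
eef_pos: [465.2, -196.8, 204.8]
eef_rot: [3.141, -0.002, 0.0]
wrist_force: [0.2, 0.7, -0.0]
finger_gap: 93.8
[ 465.197 -196.797  204.822] [ 3.141 -0.002  0.   ] 93.78330942215833 [-0.473  0.199  1.648  0.001  1.292  1.097]
```

View pics/w5.png

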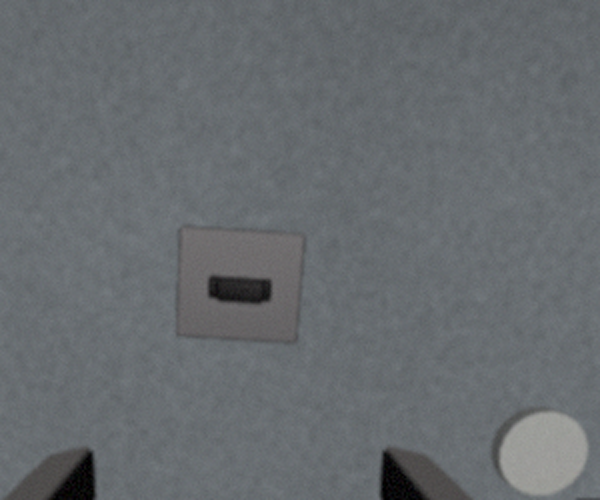

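```bash
python3 - <<'E'
from h import *
im=cv2.imread("pics/w5_raw.png")[95:185,270:370]
cv2.imwrite("pics/w5z.png",cv2.resize(im,None,fx=6,fy=6,interpolation=cv2.INTER_CUBIC))
import pickle;s=pickle.load(open("w5.pkl","rb"));W=cam("wrist",s)
f=lambda x,y:np.array([200+x/2,y/2])
u=lambda x,y,z:unproj(W,f(x,y),z)
c=[u(182,227,3),u(304,234,3),u(296,341,3),u(178,335,3)]
print("base",c,np.mean(c,0))
print("tab top",u(241,290,100.5),"shoulder",u(208,287,72.5),u(271,290,72.5))
E
```

```text
base [array([ 558.648, -162.034,    3.   ]), array([ 554.429, -239.822,    3.   ]), array([ 486.046, -236.348,    3.   ]), array([ 489.97 , -157.959,    3.   ])] [ 522.273 -199.041    3.   ]
tab top [ 522.408 -198.998  100.5  ] shoulder [ 523.073 -181.608   72.5  ] [ 521.531 -215.201   72.5  ]
```

View pics/w5z.png

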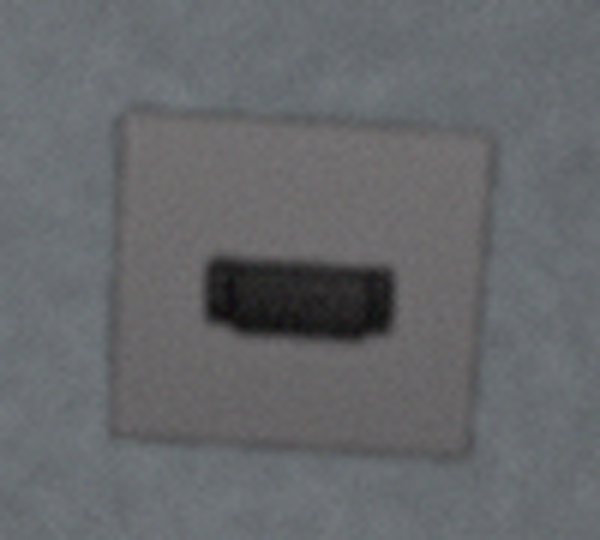

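```bash
python3 -m pendant '[{"claw":0.094,"delta_pos":[0.02,0.001,0],"rotation":[0,0,0.03]},{"claw":0.094,"delta_pos":[0.045,0.002,0.03],"rotation":[0,0,0.052]},{"claw":0.094,"delta_pos":[0.0572,0.002,0.06],"rotation":[0,0,0.052]},{"claw":0.094,"delta_pos":[0.0572,0.002,0.085],"rotation":[0,0,0.052]},{"claw":0.06,"delta_pos":[0.0572,0.002,0.085],"rotation":[0,0,0.052]},{"claw":0.06,"delta_pos":[0.0572,0.002,0.085],"rotation":[0,0,0.052]}]' 40
python3 - <<'E'
from h import *
s=shot("side","s6",(280,180,420,300),5)
print(s['eef_pos'],s['eef_rot'],s['finger_gap'],s['wrist_force'])
E
```

```text
clock: 6.28
eef_pos: [523.1, -198.5, 121.1]
eef_rot: [3.141, -0.003, -0.051]
wrist_force: [0.5, -0.4, -0.1]
finger_gap: 77.8
[ 523.149 -198.461  121.122] [ 3.141 -0.003 -0.051] 77.81067073581096 [ 0.509 -0.401 -0.062]
```

View pics/s6.png

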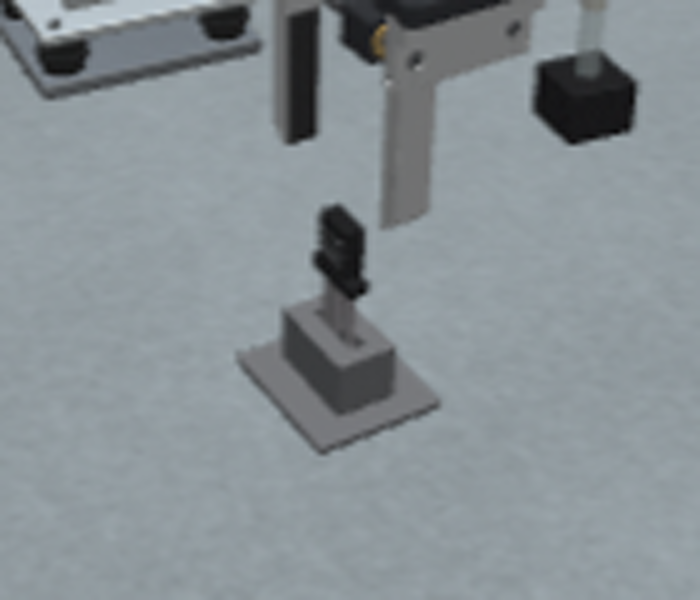

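```bash
python3 -m pendant '[{"claw":0.06,"delta_pos":[-0.0007,0,0.02],"rotation":[0,0,0]},{"claw":0.06,"delta_pos":[-0.0007,0,0.038],"rotation":[0,0,0]},{"claw":0.06,"delta_pos":[-0.0007,0,0.0465],"rotation":[0,0,0]},{"claw":0.06,"delta_pos":[-0.0007,0,0.0465],"rotation":[0,0,0]},{"claw":0.06,"delta_pos":[-0.0007,0,0.0465],"rotation":[0,0,0]}]' 40
```

```text
clock: 6.95
eef_pos: [523.0, -198.8, 75.4]
eef_rot: [3.14, -0.005, -0.051]
wrist_force: [-0.1, 0.4, -0.1]
finger_gap: 60.1
```

```bash
python3 -m pendant '[{"claw":0.015,"delta_pos":[0,0,0],"rotation":[0,0,0]},{"claw":0.015,"delta_pos":[0,0,0],"rotation":[0,0,0]},{"claw":0.015,"delta_pos":[0,0,0],"rotation":[0,0,0]},{"claw":0.015,"delta_pos":[0,0,0],"rotation":[0,0,0]},{"claw":0.015,"delta_pos":[0,0,0],"rotation":[0,0,0]},{"claw":0.015,"delta_pos":[0,0,0],"rotation":[0,0,0]}]' 40
python3 - <<'E'
from h import *
s=shot("side","s7",(280,180,420,300),5)
print(s['eef_pos'],s['eef_rot'],s['finger_gap'],s['wrist_force'])
E
```

```text
clock: 7.7
eef_pos: [523.0, -198.8, 75.4]
eef_rot: [3.14, -0.005, -0.051]
wrist_force: [-0.3, -0.0, 0.5]
finger_gap: 23.5
[ 522.969 -198.788   75.397] [ 3.14  -0.005 -0.051] 23.514019724051696 [-0.251 -0.034  0.453]
```

View pics/s7.png

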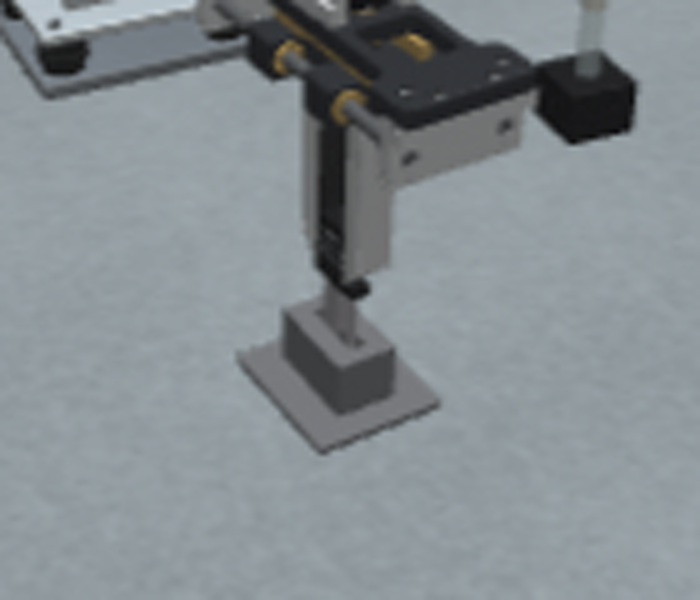

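```bash
python3 -m pendant '[{"claw":0.015,"delta_pos":[0,0,-0.01],"rotation":[0,0,0]},{"claw":0.015,"delta_pos":[0,0,-0.03],"rotation":[0,0,0]},{"claw":0.015,"delta_pos":[0,0,-0.055],"rotation":[0,0,0]},{"claw":0.015,"delta_pos":[0,0,-0.085],"rotation":[0,0,0]},{"claw":0.015,"delta_pos":[0,0,-0.115],"rotation":[0,0,0]},{"claw":0.015,"delta_pos":[0,0,-0.115],"rotation":[0,0,0]}]' 60
python3 - <<'E'
from h import *
s=shot("side","s8",(280,120,420,240),5)
print(s['eef_pos'],s['eef_rot'],s['finger_gap'],s['wrist_force'])
E
```

```text
clock: 8.5
eef_pos: [523.2, -199.0, 193.0]
eef_rot: [3.139, -0.009, -0.051]
wrist_force: [-0.1, 0.8, -0.4]
finger_gap: 23.5
[ 523.24  -199.002  192.965] [ 3.139 -0.009 -0.051] 23.5404753501837 [-0.124  0.77  -0.363]
```

View pics/s8.png

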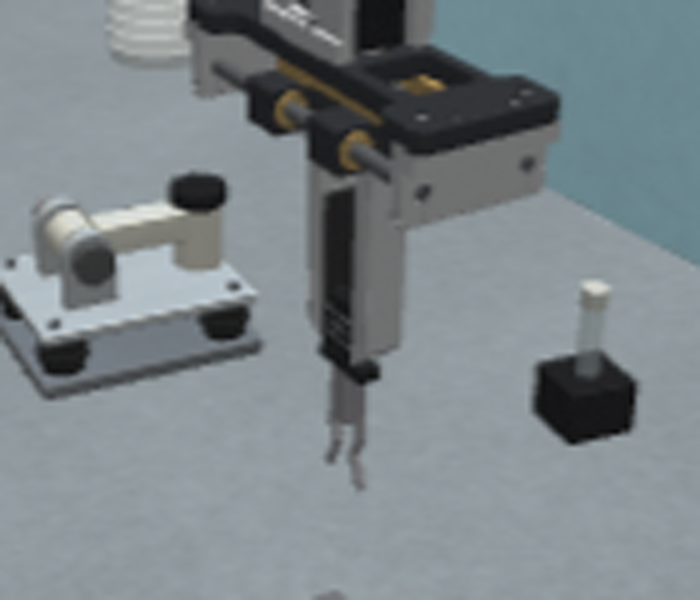

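```bash
python3 -m pendant '[{"claw":0.015,"delta_pos":[0.003,-0.025,0],"rotation":[0,0,-0.1]},{"claw":0.015,"delta_pos":[0.008,-0.07,0],"rotation":[0,0,-0.26]},{"claw":0.015,"delta_pos":[0.013,-0.12,0],"rotation":[0,0,-0.43]},{"claw":0.015,"delta_pos":[0.018,-0.17,0],"rotation":[0,0,-0.6]},{"claw":0.015,"delta_pos":[0.023,-0.22,0],"rotation":[0,0,-0.78]},{"claw":0.015,"delta_pos":[0.028,-0.27,0],"rotation":[0,0,-0.96]},{"claw":0.015,"delta_pos":[0.033,-0.32,0],"rotation":[0,0,-1.14]},{"claw":0.015,"delta_pos":[0.039,-0.37,0],"rotation":[0,0,-1.31]},{"claw":0.015,"delta_pos":[0.0434,-0.4,0],"rotation":[0,0,-1.43]},{"claw":0.015,"delta_pos":[0.0434,-0.4085,0],"rotation":[0,0,-1.468]}]' 60
python3 -m pendant '[{"claw":0.015,"delta_pos":[0,0,0],"rotation":[0,0,0]},{"claw":0.015,"delta_pos":[0,0,0],"rotation":[0,0,0]}]'
cat > err.py <<'E'
from h import *
# deltas needed: groove xy/yaw target, roll/pitch level; printed in tool axes
def err(tx=587.4,ty=206.8,yaw=np.radians(81.2),z=None):
    s=manip.read_state(); M=R.from_euler('xyz',s['eef_rot']); T=R.from_euler('xyz',[np.pi,0,yaw])
    d=np.array([tx,ty,s['eef_pos'][2] if z is None else z])-s['eef_pos']
    print("pos",s['eef_pos'],"rot",s['eef_rot'],"F",s['wrist_force'],"gap",s['finger_gap'],"t",s['clock'])
    print("delta tool mm",M.inv().apply(d),"rotvec",(M.inv()*T).as_rotvec())
    return s
E
python3 - <<'E'
from err import *
err()
shot("scene","c9",(280,160,440,280),5)
s=shot("wrist","w9",(200,0,500,250),2)
import pickle;pickle.dump(s,open("w9.pkl","wb"))
E
```

```text
clock: 9.8
eef_pos: [586.2, 208.4, 188.7]
eef_rot: [3.138, 0.002, 1.42]
wrist_force: [-0.2, -1.0, -0.7]
finger_gap: 23.5
clock: 10.05
eef_pos: [586.0, 207.4, 188.3]
eef_rot: [3.138, 0.003, 1.418]
wrist_force: [1.6, 0.2, -0.7]
finger_gap: 23.4
pos [586.037 207.356 188.327] rot [3.138 0.003 1.418] F [ 1.555  0.152 -0.653] gap 23.37257419292781 t 10.05
delta tool mm [-0.342  1.431  0.006] rotvec [0.003 0.003 0.001]
```

View pics/c9.png

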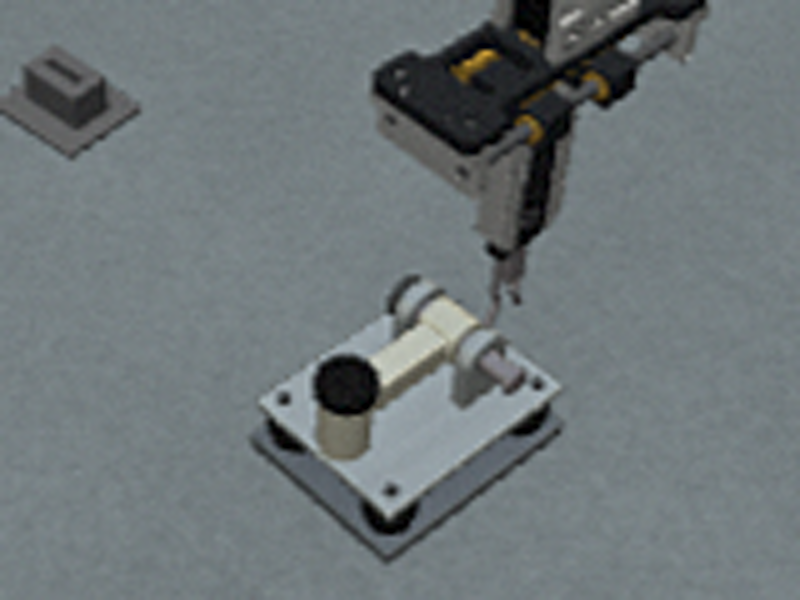

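View pics/w9.png

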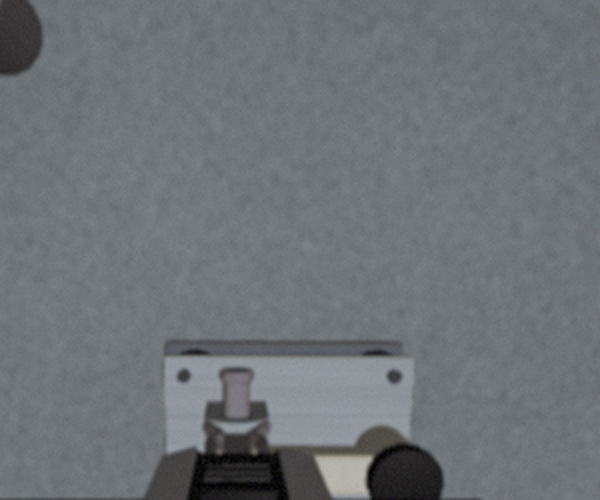

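```bash
python3 - <<'E'
from h import *
im=cv2.imread("pics/w9_raw.png")[170:270,260:380]
cv2.imwrite("pics/w9z.png",cv2.resize(im,None,fx=6,fy=6,interpolation=cv2.INTER_CUBIC))
import pickle;s=pickle.load(open("w9.pkl","rb"));W=cam("wrist",s)
z=lambda P:(proj(W,P)-[260,170])*6
print("groove pred top",z([587.4,206.8,83]),z([587.4+.152*9,206.8+.988*9,83]))
M=R.from_euler('xyz',s['eef_rot'])
t=lambda v:s['eef_pos']+M.apply(v)
for v in ([0,13,69.4],[0,-13,69.4],[0,0,69.4],[0,12,0],[0,-12,0]): print(v,z(t(v)))
E
```

```text
groove pred top [348.194 184.102] [348.201 132.124]
[0, 13, 69.4] [428.552 237.578]
[0, -13, 69.4] [254.546 237.458]
[0, 0, 69.4] [341.547 237.518]
[0, 12, 0] [446.68  396.462]
[0, -12, 0] [228.997 396.302]
```

View pics/w9z.png

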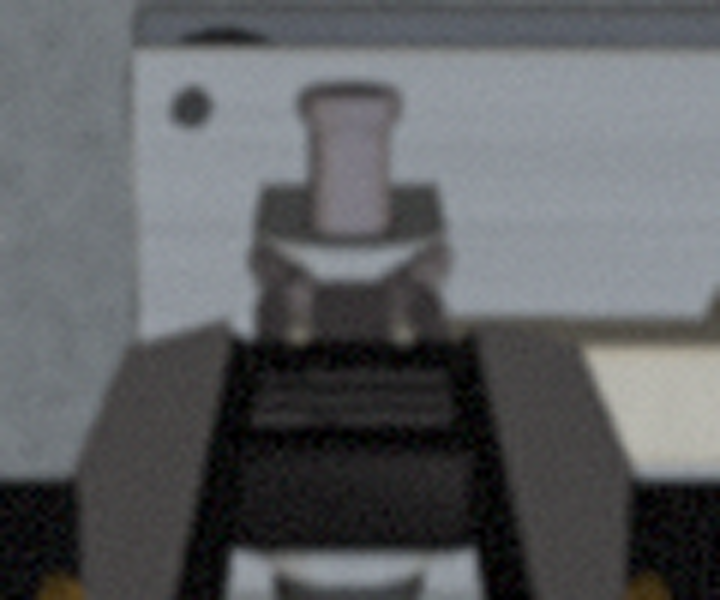

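```bash
python3 -m pendant '[{"claw":0.015,"delta_pos":[0,-0.0003,0.01],"rotation":[0.003,0.003,0.001]},{"claw":0.015,"delta_pos":[0,-0.0003,0.02],"rotation":[0.003,0.003,0.001]},{"claw":0.015,"delta_pos":[0,-0.0003,0.03],"rotation":[0.003,0.003,0.001]},{"claw":0.015,"delta_pos":[0,-0.0003,0.036],"rotation":[0.003,0.003,0.001]},{"claw":0.015,"delta_pos":[0,-0.0003,0.036],"rotation":[0.003,0.003,0.001]}]' 60
python3 - <<'E'
from err import *
err()
shot("scene","c10",(310,160,430,260),6)
s=shot("wrist","w10",(260,170,380,270),6)
shot("side","s10",(240,120,360,220),6)
E
```

```text
clock: 10.78
eef_pos: [585.9, 207.3, 152.2]
eef_rot: [3.141, -0.0, 1.417]
wrist_force: [-0.5, 0.0, 0.3]
finger_gap: 23.5
pos [585.888 207.332 152.199] rot [ 3.141 -0.     1.417] F [-0.458  0.038  0.291] gap 23.473121179178758 t 10.775
delta tool mm [-0.294  1.575  0.   ] rotvec [ 0. -0.  0.]
```

View pics/c10.png

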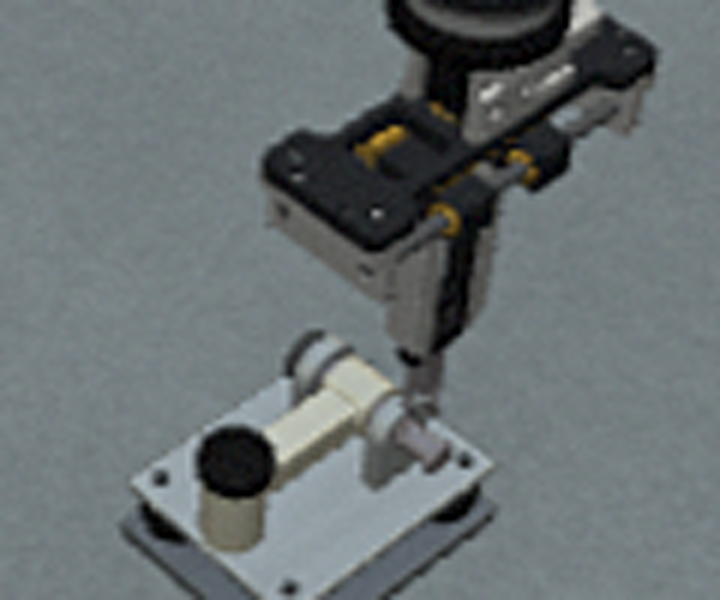

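View pics/w10.png

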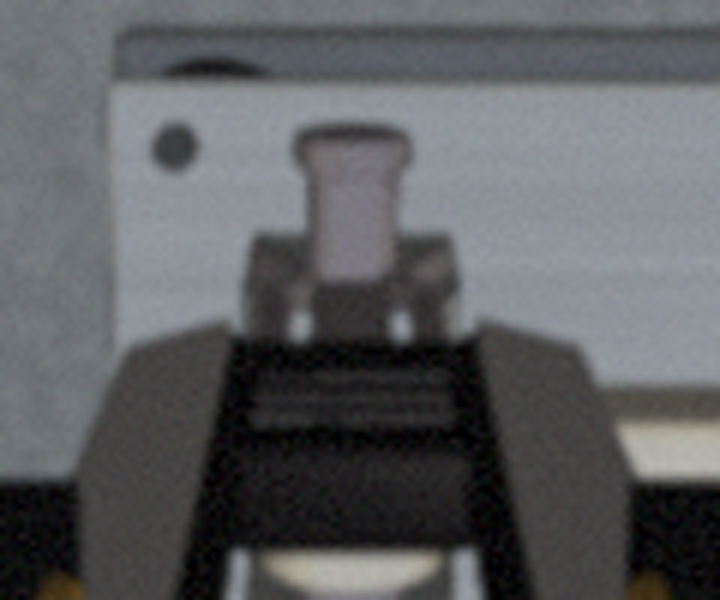

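```bash
python3 - <<'E'
from err import *
s=err();W=cam("wrist",s)
z=lambda P:(proj(W,P)-[260,170])*6
M=R.from_euler('xyz',s['eef_rot'])
t=lambda v:s['eef_pos']+M.apply(v)
for x in(-2.5,0,2.5):print("tip x",x,z(t([x,13,69.4])))
for y in(30,39,48,54):print("pin",y,z([581.2+.1521*y,168.25+.9884*y,83]))
im=cv2.imread("pics/w10_raw.png")[185:230,290:350]
cv2.imwrite("pics/w10z.png",cv2.resize(im,None,fx=12,fy=12,interpolation=cv2.INTER_CUBIC))
E
```

```text
pos [586.245 207.448 153.15 ] rot [ 3.14  -0.001  1.417] F [ 0.73   0.18  -0.181] gap 23.394085847743714 t 10.925
delta tool mm [-0.464  1.241  0.002] rotvec [ 0.002 -0.001  0.   ]
tip x -2.5 [428.392 253.76 ]
tip x 0 [428.571 237.599]
tip x 2.5 [428.751 221.367]
pin 30 [347.4  297.61]
pin 39 [347.363 239.955]
pin 48 [347.325 181.388]
pin 54 [347.299 141.828]
```

View pics/w10z.png

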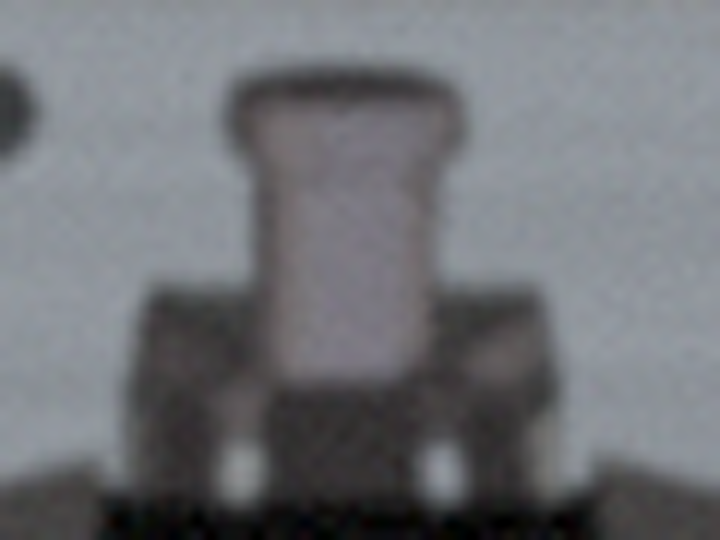

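View pics/s10.png

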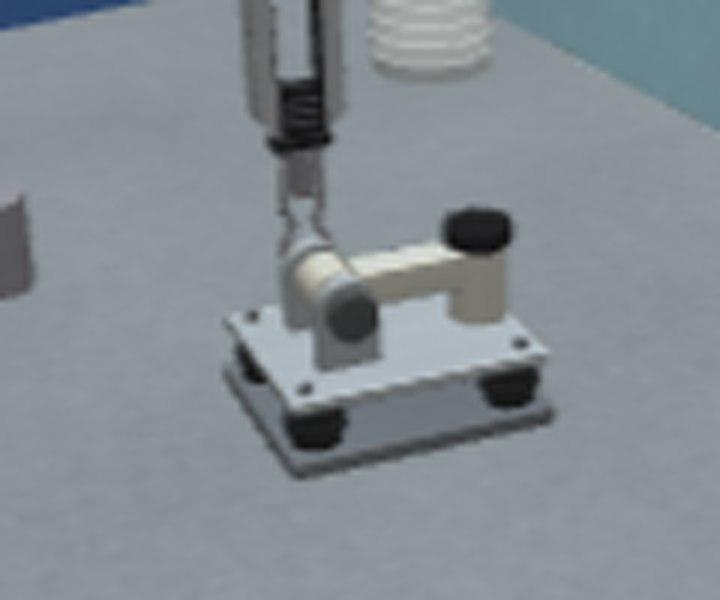

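```bash
python3 - <<'E'
from err import *
s=err();C=cam("scene")
im=cv2.imread("pics/c10_raw.png")[210:245,365:405]
k=16
big=cv2.resize(im,None,fx=k,fy=k,interpolation=cv2.INTER_CUBIC)
z=lambda P:(proj(C,P)-[365,210]+.5)*k
M=R.from_euler('xyz',s['eef_rot'])
t=lambda v:s['eef_pos']+M.apply(v)
big2=big.copy()
for v,col in (([0,13,69.4],(0,0,255)),([0,-13,69.4],(0,0,255)),([0,0,10.9],(0,255,255)),([0,17,7],(255,255,0)),([0,-17,7],(255,255,0))): cv2.circle(big2,tuple(int(i) for i in z(t(v))),5,col,-1)
for y in (30,39,48,54): cv2.circle(big2,tuple(int(i) for i in z([581.2+.1521*y,168.25+.9884*y,76])),5,(0,255,0),-1)
cv2.imwrite("pics/c10z.png",np.vstack([big])); cv2.imwrite("pics/c10z2.png",big2)
E
```

```text
pos [586.245 207.448 153.15 ] rot [ 3.14  -0.001  1.417] F [ 0.73   0.18  -0.181] gap 23.394085847743714 t 10.925
delta tool mm [-0.464  1.241  0.002] rotvec [ 0.002 -0.001  0.   ]
```

View pics/c10z.png

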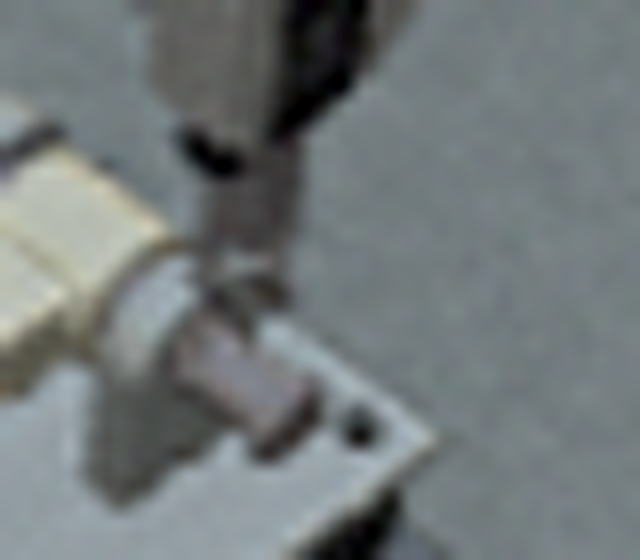

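View pics/c10z2.png

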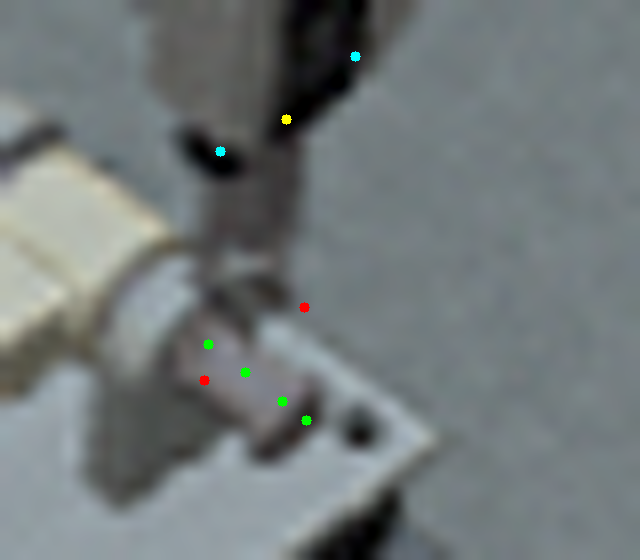

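```bash
python3 - <<'E'
from err import *
import pickle
s=pickle.load(open("w9.pkl","rb"));W=cam("wrist",s)
z=lambda P:(proj(W,P)-[260,170])*6
M=R.from_euler('xyz',s['eef_rot'])
t=lambda v:s['eef_pos']+M.apply(v)
for n,v in (("tabtop front",[6,12,-25.1]),("tabtop back",[-6,12,-25.1]),("sh top front",[6,17,2.9]),("sh bottom front",[6,17,10.9]),("tongue bottom f",[5,5,37.9]),("bulge",[2.5,6,52]),("fingertip front",[8,12,0]),("fingertip back",[-8,12,0])): print(n,z(t(v)))
im=cv2.imread("pics/w9_raw.png")
cv2.imwrite("pics/w9y.png",cv2.resize(cv2.convertScaleAbs(im[195:270,285:355],alpha=2.5),None,fx=8,fy=8,interpolation=cv2.INTER_CUBIC))
E
```

```text
tabtop front [461.606 426.956]
tabtop back [459.741 543.793]
sh top front [491.021 336.439]
sh bottom front [485.592 315.112]
tongue bottom f [378.297 261.311]
bulge [383.9   251.725]
fingertip front [447.663 327.099]
fingertip back [445.762 464.569]
```

View pics/w9y.png

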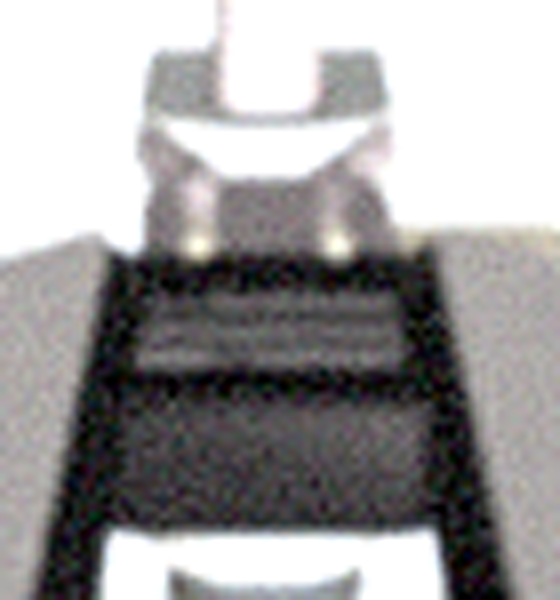

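```bash
python3 -m pendant '[{"claw":0.015,"delta_pos":[0.0015,0,0],"rotation":[0.002,0.01,0]},{"claw":0.015,"delta_pos":[0.0025,0,0],"rotation":[0.002,0.02,0]},{"claw":0.015,"delta_pos":[0.0025,0,0],"rotation":[0.002,0.02,0]},{"claw":0.015,"delta_pos":[0.0025,0,0],"rotation":[0.002,0.02,0]}]' 60
python3 - <<'E'
from err import *
err()
s=shot("wrist","w11",(285,185,355,245),10)
shot("scene","c11",(345,190,415,250),10)
im=cv2.imread("pics/w11.png");cv2.imwrite("pics/w11e.png",cv2.convertScaleAbs(im,alpha=1.6))
E
```

```text
clock: 11.42
eef_pos: [586.6, 209.9, 153.2]
eef_rot: [-3.141, -0.021, 1.417]
wrist_force: [0.1, -0.0, -0.2]
finger_gap: 23.6
pos [586.611 209.87  153.191] rot [-3.141 -0.021  1.417] F [ 0.137 -0.04  -0.186] gap 23.5871714535598 t 11.425
delta tool mm [-2.913  1.249 -0.061] rotvec [-0.    -0.021  0.   ]
```

View pics/w11e.png

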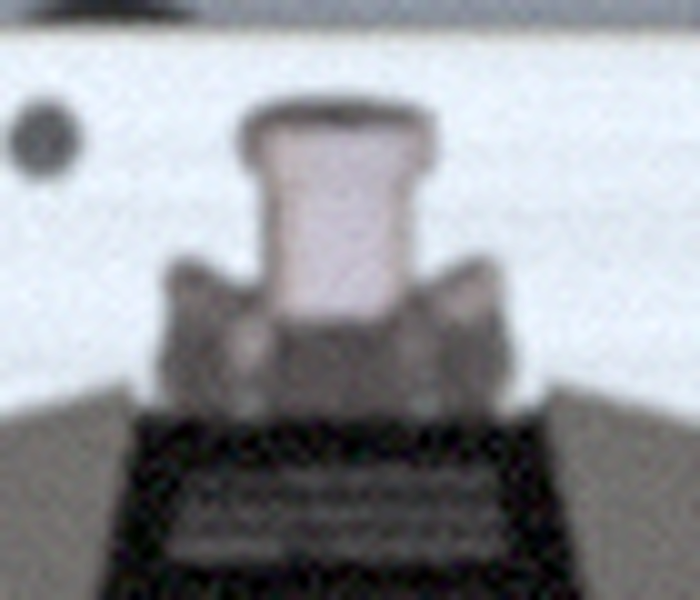

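View pics/c11.png

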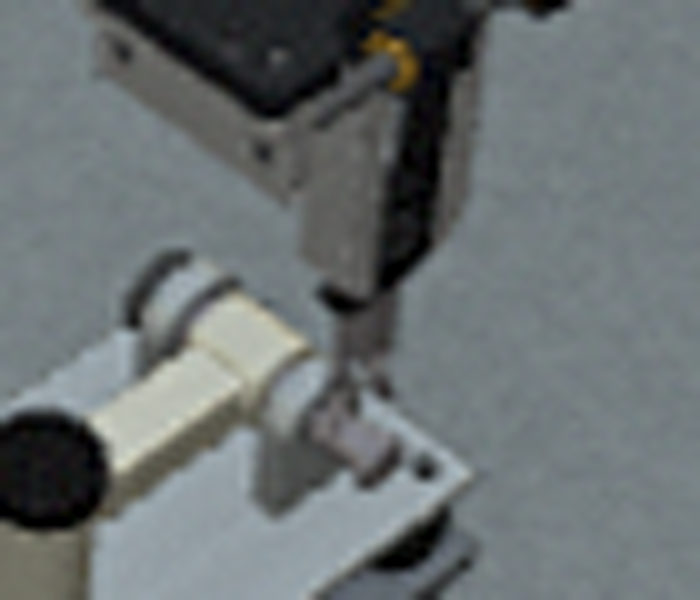

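```bash
python3 - <<'E'
from err import *
s=err();W=cam("wrist",s)
z=lambda P:(proj(W,P)-[285,185])*10
M=R.from_euler('xyz',s['eef_rot'])
t=lambda v:s['eef_pos']+M.apply(v)
for x in(-2.5,0,2.5):print("tip x",x,z(t([x,-13,69.4])))
print("tongue",z(t([5,0,37.9])),"shoulder",z(t([6,0,10.9])))
for y in(30,39,48,51,54):
  for zz in (76,83): print("pin",y,zz,z([581.2+.1521*y,168.25+.9884*y,zz]))
E
```

```text
pos [586.601 209.925 153.144] rot [-3.141 -0.021  1.417] F [-0.254  0.209 -1.283] gap 23.526239117550187 t 11.525
delta tool mm [-2.966  1.267 -0.062] rotvec [-0.    -0.021  0.   ]
tip x -2.5 [174.682 272.937]
tip x 0 [174.346 246.005]
tip x 2.5 [174.009 218.955]
tongue [316.942 285.707] shoulder [314.326 375.274]
pin 30 76 [331.13  367.194]
pin 30 83 [330.947 388.255]
pin 39 76 [331.088 273.475]
pin 39 83 [330.904 292.213]
pin 48 76 [331.046 178.444]
pin 48 83 [330.859 194.791]
pin 51 76 [331.032 146.471]
pin 51 83 [330.844 162.005]
pin 54 76 [331.018 114.348]
pin 54 83 [330.829 129.062]
```

```bash
python3 -m pendant '[{"claw":0.015,"delta_pos":[0.0009,0,0.004],"rotation":[0,-0.02,0]},{"claw":0.015,"delta_pos":[0.0009,0,0.008],"rotation":[0,-0.02,0]},{"claw":0.015,"delta_pos":[0.0009,0,0.012],"rotation":[0,-0.02,0]},{"claw":0.015,"delta_pos":[0.0009,0,0.012],"rotation":[0,-0.02,0]}]' 60
python3 - <<'E'
from err import *
err()
s=shot("wrist","w12",(285,185,355,245),10)
im=cv2.imread("pics/w12.png");cv2.imwrite("pics/w12e.png",cv2.convertScaleAbs(im,alpha=1.6))
E
```

```text
clock: 12.02
eef_pos: [586.6, 211.0, 140.7]
eef_rot: [-3.14, -0.001, 1.417]
wrist_force: [0.5, 0.4, -0.5]
finger_gap: 23.8
pos [586.593 210.97  140.654] rot [-3.14  -0.001  1.417] F [ 0.496  0.414 -0.533] gap 23.781666095392687 t 12.025
delta tool mm [-3.998  1.435 -0.004] rotvec [-0.001 -0.001  0.   ]
```

View pics/w12e.png

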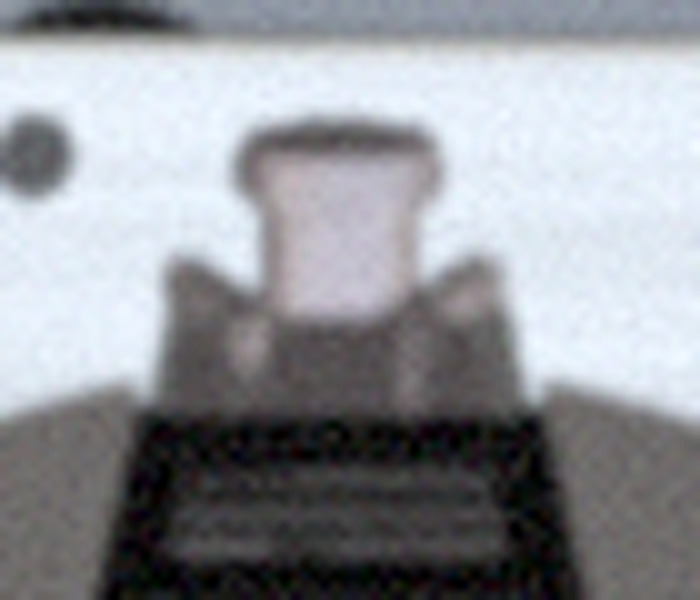

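```bash
P='python3 -m pendant'; python3 -m pendant '[{"claw":0.015,"delta_pos":[-0.0005,0,0.0015],"rotation":[0,0,0]},{"claw":0.015,"delta_pos":[-0.0005,0,0.003],"rotation":[0,0,0]},{"claw":0.015,"delta_pos":[-0.0005,0,0.0045],"rotation":[0,0,0]}]' 60
```

```text
clock: 12.45
eef_pos: [586.9, 210.5, 136.6]
eef_rot: [3.142, -0.001, 1.417]
wrist_force: [-0.4, 0.1, 1.5]
finger_gap: 23.6
```

```bash
python3 -m pendant '[{"claw":0.015,"delta_pos":[0,0,0.0015],"rotation":[0,0,0]},{"claw":0.015,"delta_pos":[0,0,0.003],"rotation":[0,0,0]}]' 60;  python3 -m pendant '[{"claw":0.015,"delta_pos":[0,0,0.0015],"rotation":[0,0,0]},{"claw":0.015,"delta_pos":[0,0,0.003],"rotation":[0,0,0]}]'
```

```text
clock: 12.7
eef_pos: [586.9, 210.5, 133.8]
eef_rot: [3.141, -0.001, 1.417]
wrist_force: [0.4, 0.7, 3.3]
finger_gap: 23.5
clock: 12.95
eef_pos: [587.0, 210.6, 130.9]
eef_rot: [3.141, -0.001, 1.417]
wrist_force: [-0.6, -0.3, 5.1]
finger_gap: 23.4
```

```bash
python3 -m pendant '[{"claw":0.015,"delta_pos":[0,0,0.0015],"rotation":[0,0,0]},{"claw":0.015,"delta_pos":[0,0,0.003],"rotation":[0,0,0]}]' 60;  python3 -m pendant '[{"claw":0.015,"delta_pos":[0,0,0.0015],"rotation":[0,0,0]},{"claw":0.015,"delta_pos":[0,0,0.003],"rotation":[0,0,0]}]'
```

```text
clock: 13.2
eef_pos: [587.1, 210.6, 128.1]
eef_rot: [3.141, -0.002, 1.417]
wrist_force: [-0.3, 0.8, 6.4]
finger_gap: 23.3
clock: 13.45
eef_pos: [587.2, 210.7, 125.4]
eef_rot: [3.14, -0.002, 1.417]
wrist_force: [-1.8, -0.5, 6.9]
finger_gap: 23.3
```

```bash
python3 -m pendant '[{"claw":0.015,"delta_pos":[0,0,0.0015],"rotation":[0,0,0]}]' 60;  python3 -m pendant '[{"claw":0.015,"delta_pos":[0,0,0.0015],"rotation":[0,0,0]}]'
```

```text
clock: 13.58
eef_pos: [587.3, 210.8, 124.3]
eef_rot: [3.14, -0.002, 1.417]
wrist_force: [-2.5, -0.4, 7.8]
finger_gap: 23.7
clock: 13.7
eef_pos: [587.4, 211.0, 123.2]
eef_rot: [3.139, -0.002, 1.417]
wrist_force: [-1.9, 0.0, 7.4]
finger_gap: 23.6
```

```bash
python3 -m pendant '[{"claw":0.015,"delta_pos":[-0.0003,-0.0006,0.0015],"rotation":[0.002,0,0]}]' 60;  python3 -m pendant '[{"claw":0.015,"delta_pos":[-0.0002,-0.0003,0.0015],"rotation":[0.001,0,0]}]'
python3 - <<'E'
from err import *
err()
s=shot("wrist","w13",(285,185,355,245),10)
im=cv2.imread("pics/w13.png");cv2.imwrite("pics/w13e.png",cv2.convertScaleAbs(im,alpha=1.6))
E
```

```text
clock: 13.82
eef_pos: [587.1, 210.9, 122.3]
eef_rot: [3.14, -0.003, 1.417]
wrist_force: [0.4, -0.2, 9.2]
finger_gap: 23.5
clock: 13.95
eef_pos: [587.1, 210.9, 121.5]
eef_rot: [3.14, -0.004, 1.418]
wrist_force: [-0.5, 0.2, 8.5]
finger_gap: 23.4
pos [587.113 210.913 121.465] rot [ 3.14  -0.004  1.418] F [-0.475  0.242  8.475] gap 23.42404510685413 t 13.95
delta tool mm [-4.021  0.912 -0.014] rotvec [ 0.001 -0.004  0.   ]
```

View pics/w13e.png

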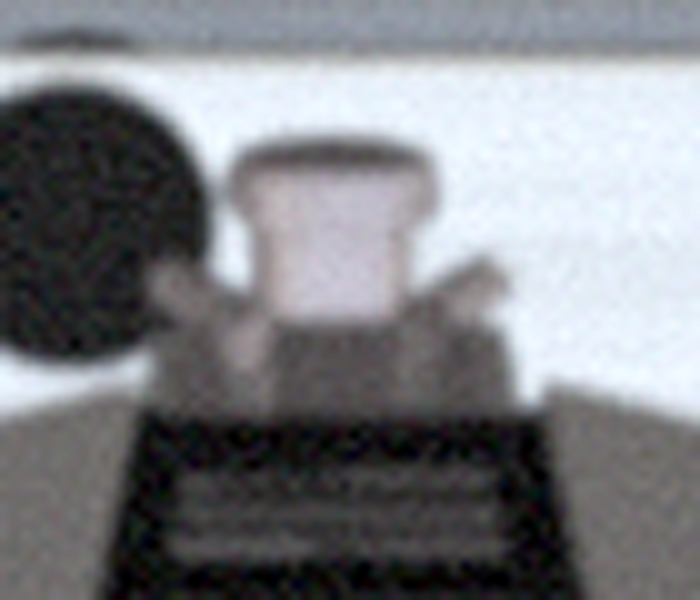

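```bash
python3 -m pendant '[{"claw":0.015,"delta_pos":[-0.0001,-0.0001,0.002],"rotation":[0,0.002,0]}]' 60;  python3 -m pendant '[{"claw":0.015,"delta_pos":[-0.0001,-0.0001,0.002],"rotation":[0,0.001,0]}]'
```

```text
clock: 14.12
eef_pos: [587.3, 210.9, 120.1]
eef_rot: [3.139, -0.006, 1.418]
wrist_force: [-0.7, 0.0, 10.3]
finger_gap: 23.6
clock: 14.25
eef_pos: [587.4, 211.0, 118.8]
eef_rot: [3.138, -0.008, 1.418]
wrist_force: [-1.9, -0.5, 10.1]
finger_gap: 23.3
```

```bash
python3 -m pendant '[{"claw":0.015,"delta_pos":[-0.0001,-0.0001,0.002],"rotation":[0,0.001,0]}]' 60;  python3 -m pendant '[{"claw":0.015,"delta_pos":[-0.0001,-0.0001,0.002],"rotation":[0,0.001,0]}]'
```

```text
clock: 14.38
eef_pos: [587.5, 211.1, 117.6]
eef_rot: [3.137, -0.009, 1.418]
wrist_force: [-3.4, -1.1, 11.9]
finger_gap: 23.6
clock: 14.5
eef_pos: [587.5, 211.2, 116.4]
eef_rot: [3.137, -0.011, 1.418]
wrist_force: [-3.9, 0.2, 9.3]
finger_gap: 23.6
```

```bash
python3 - <<'E'
from err import *
err(587.0,210.8)
s=shot("wrist","w14",(285,185,355,245),10)
im=cv2.imread("pics/w14.png");cv2.imwrite("pics/w14e.png",cv2.convertScaleAbs(im,alpha=1.6))
shot("side","s14",(240,120,360,220),6)
E
```

```text
pos [587.467 211.206 116.351] rot [ 3.137 -0.011  1.418] F [-3.937  0.243  9.251] gap 23.62391710432274 t 14.5
delta tool mm [-0.473 -0.399 -0.007] rotvec [ 0.005 -0.011  0.   ]
```

View pics/w14e.png

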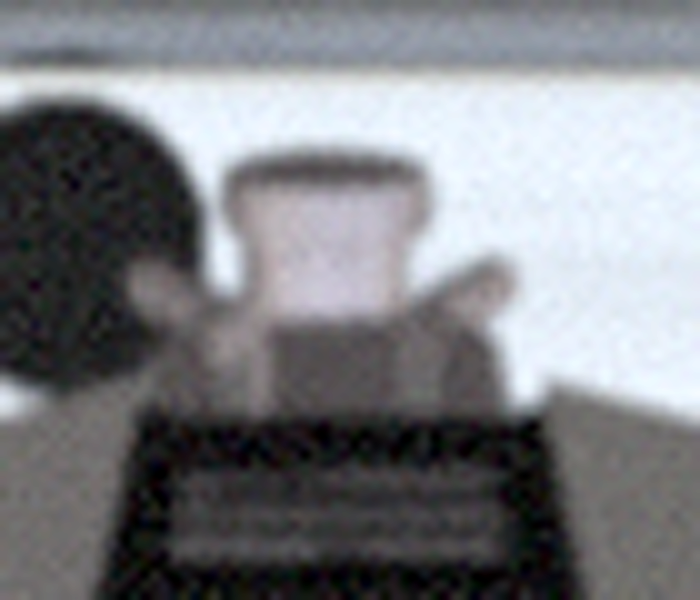

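View pics/s14.png

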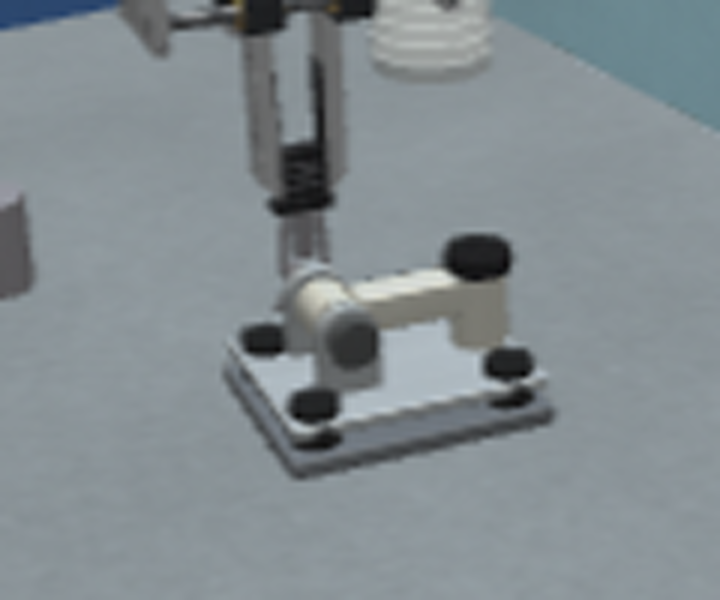

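```bash
python3 -m pendant '[{"claw":0.015,"delta_pos":[-0.0002,-0.0007,0.001],"rotation":[0.005,-0.011,0]},{"claw":0.015,"delta_pos":[-0.0002,-0.0007,0.002],"rotation":[0.006,-0.012,0]}]' 60;  python3 -m pendant '[{"claw":0.015,"delta_pos":[0,-0.0003,0.002],"rotation":[0.002,-0.004,0]}]'
```

```text
clock: 14.85
eef_pos: [586.8, 211.2, 114.1]
eef_rot: [-3.14, 0.001, 1.418]
wrist_force: [0.6, -0.7, 4.7]
finger_gap: 23.6
clock: 14.98
eef_pos: [586.9, 211.3, 112.4]
eef_rot: [-3.139, 0.005, 1.418]
wrist_force: [1.2, 0.1, 6.3]
finger_gap: 23.4
```

```bash
python3 - <<'E'
from err import *
err(586.8,211.1)
s=shot("wrist","w15",(285,185,355,245),10)
im=cv2.imread("pics/w15.png");cv2.imwrite("pics/w15e.png",cv2.convertScaleAbs(im,alpha=1.6))
shot("side","s15",(240,120,360,220),6)
E
```

```text
pos [586.863 211.279 112.397] rot [-3.139  0.005  1.418] F [1.223 0.115 6.262] gap 23.443757937484683 t 14.975
delta tool mm [-0.186 -0.035  0.001] rotvec [-0.002  0.005  0.001]
```

View pics/w15e.png

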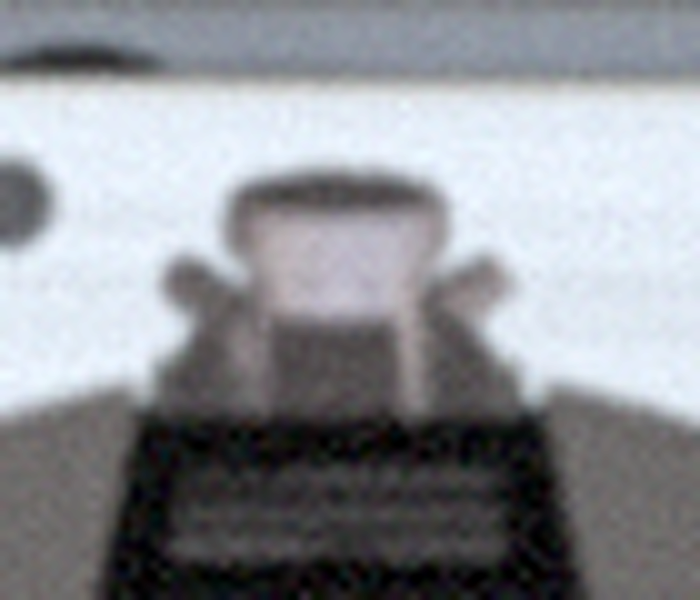

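View pics/s15.png

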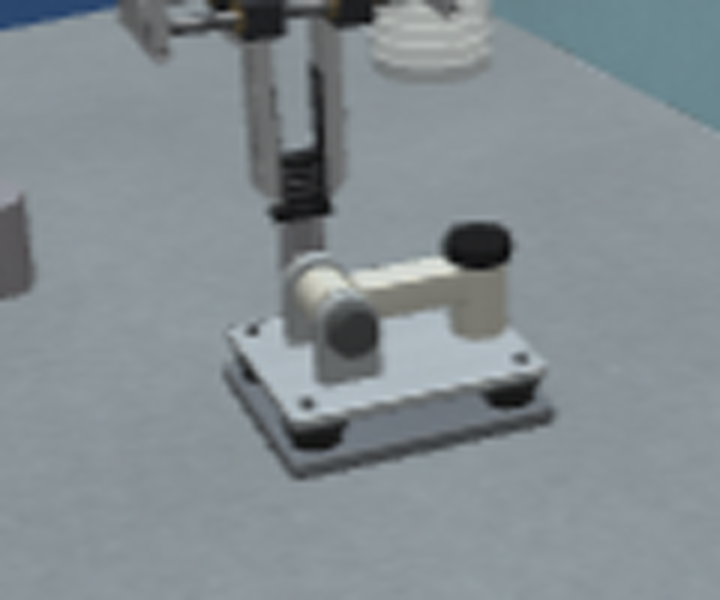

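```bash
python3 -m pendant '[{"claw":0.015,"delta_pos":[-0.0001,0,-0.0025],"rotation":[-0.002,0.005,0]},{"claw":0.015,"delta_pos":[-0.0001,0,-0.005],"rotation":[-0.002,0.005,0]},{"claw":0.015,"delta_pos":[-0.0001,0,-0.0068],"rotation":[-0.002,0.005,0]},{"claw":0.015,"delta_pos":[-0.0001,0,-0.0068],"rotation":[-0.002,0.005,0]}]' 60
python3 - <<'E'
from err import *
err(586.8,211.1)
E
```

```text
clock: 15.58
eef_pos: [586.8, 211.2, 119.0]
eef_rot: [-3.141, -0.0, 1.418]
wrist_force: [0.2, -0.3, 1.8]
finger_gap: 23.6
pos [586.77  211.162 118.967] rot [-3.141 -0.     1.418] F [ 0.181 -0.338  1.816] gap 23.62674030218633 t 15.575
delta tool mm [-0.057  0.039 -0.   ] rotvec [-0.001 -0.     0.001]
```

```bash
python3 -m pendant '[{"claw":0.03,"delta_pos":[0,0,-0.0005],"rotation":[0,0,0]},{"claw":0.04,"delta_pos":[0,0,-0.001],"rotation":[0,0,0]},{"claw":0.06,"delta_pos":[0,0,-0.001],"rotation":[0,0,0]},{"claw":0.06,"delta_pos":[0,0,-0.001],"rotation":[0,0,0]},{"claw":0.06,"delta_pos":[0,0,-0.001],"rotation":[0,0,0]}]' 10
python3 - <<'E'
from err import *
err(586.8,211.1)
s=shot("wrist","w16",(260,150,380,250),6)
shot("side","s16",(240,120,360,220),6)
E
```

```text
clock: 16.2
eef_pos: [586.8, 211.2, 120.0]
eef_rot: [-3.141, -0.0, 1.418]
wrist_force: [-1.2, -0.1, -0.0]
finger_gap: 60.1
pos [586.773 211.19  119.967] rot [-3.141 -0.     1.418] F [-1.171 -0.103 -0.001] gap 60.07765840773856 t 16.2
delta tool mm [-0.084  0.04  -0.   ] rotvec [-0.    -0.     0.001]
```

View pics/w16.png

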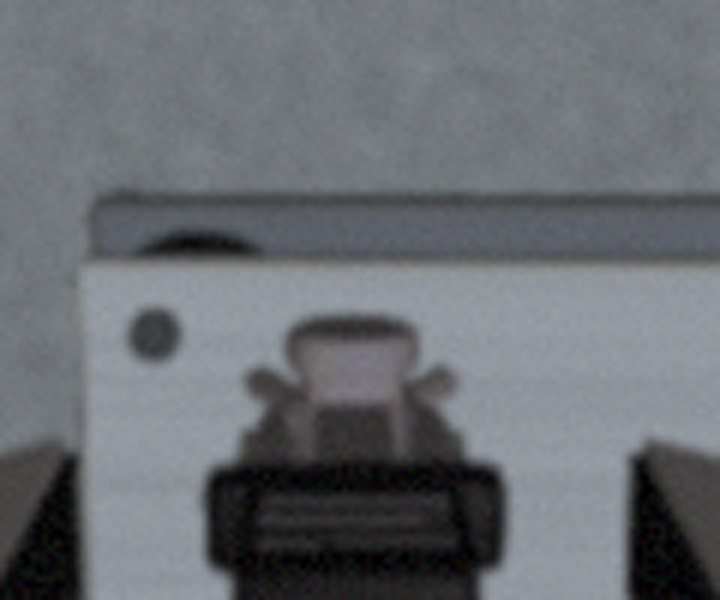

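View pics/s16.png

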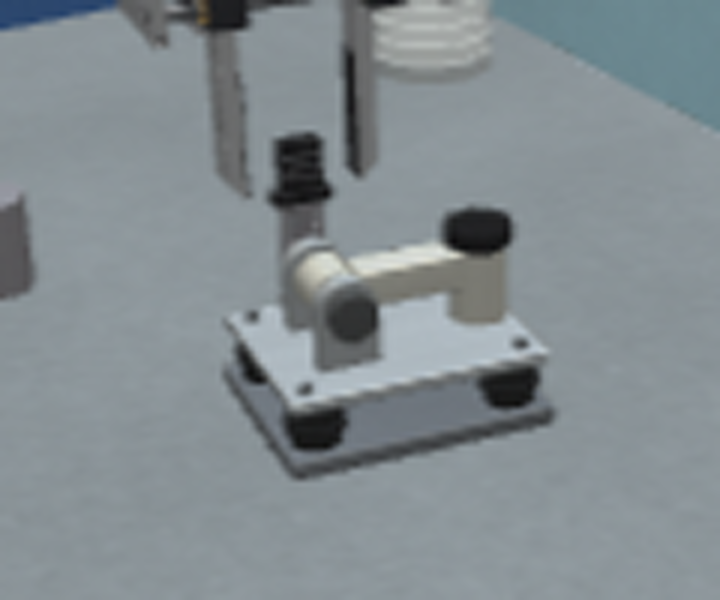

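Clip stands on the pin and the jaws are clear of it. I'll retreat straight up and check again.

```bash
python3 -m pendant '[{"claw":0.07,"delta_pos":[0,0,-0.01],"rotation":[0,0,0]},{"claw":0.07,"delta_pos":[0,0,-0.035],"rotation":[0,0,0]},{"claw":0.07,"delta_pos":[-0.01,0,-0.07],"rotation":[0,0,0]},{"claw":0.07,"delta_pos":[-0.05,0,-0.1],"rotation":[0,0,0]},{"claw":0.07,"delta_pos":[-0.09,0,-0.12],"rotation":[0,0,0]},{"claw":0.07,"delta_pos":[-0.09,0,-0.12],"rotation":[0,0,0]},{"claw":0.07,"delta_pos":[-0.09,0,-0.12],"rotation":[0,0,0]}]' 10
python3 - <<'E'
from err import *
s=err()
import pickle;pickle.dump(s,open("w17.pkl","wb"))
shot("wrist","w17",(230,20,400,150),4.5)
shot("side","s17",(240,120,360,220),6)
shot("scene","c17",(310,160,430,260),6)
E
```

```text
clock: 17.18
eef_pos: [573.1, 122.6, 240.0]
eef_rot: [-3.141, -0.0, 1.418]
wrist_force: [-0.3, 0.4, -0.7]
finger_gap: 70.0
pos [573.077 122.576 239.956] rot [-3.141 -0.     1.418] F [-0.303  0.393 -0.686] gap 69.95831420325811 t 17.175
delta tool mm [85.423  1.308  0.022] rotvec [-0.001 -0.     0.   ]
```

View pics/w17.png

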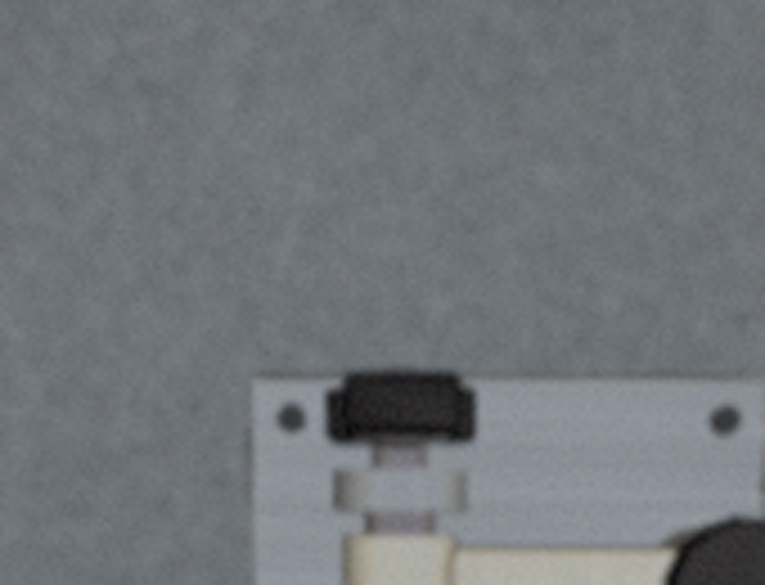

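View pics/s17.png

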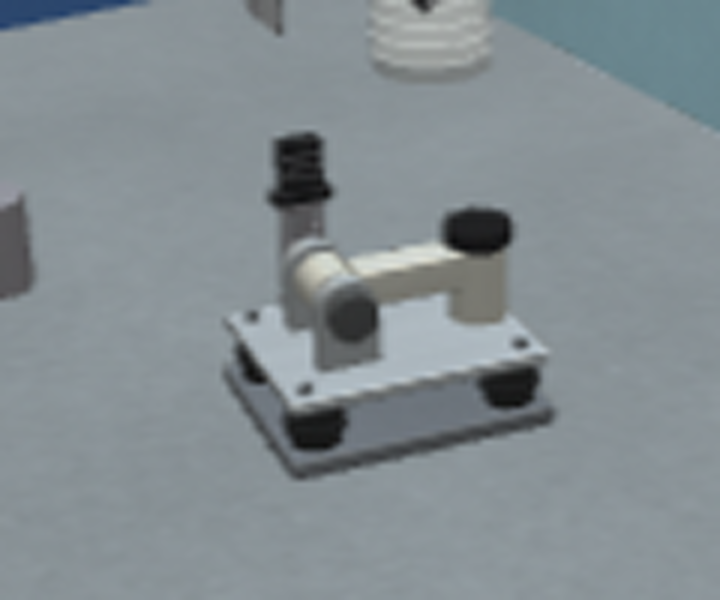

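View pics/c17.png

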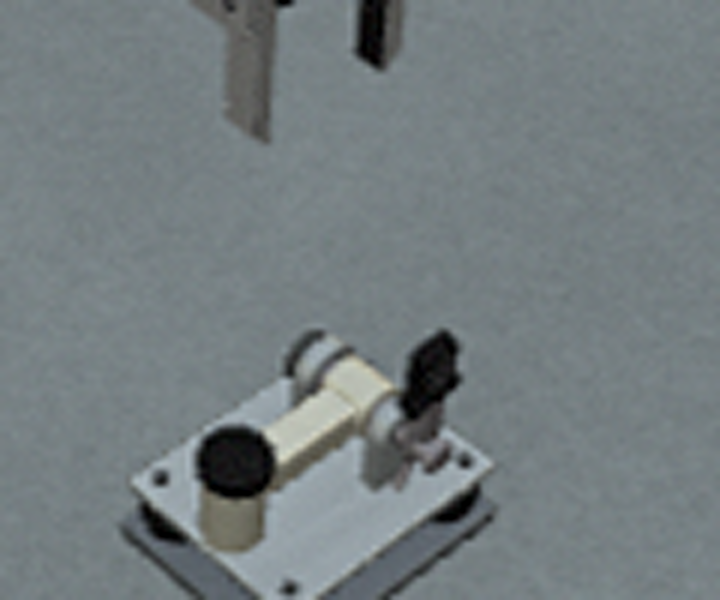

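```bash
python3 - <<'E'
from h import *
import pickle
s=pickle.load(open("w17.pkl","rb"));W=cam("wrist",s)
C=cam("scene");D=cam("side")
yaw=np.radians(-8.8);mx=np.array([np.cos(yaw),np.sin(yaw),0]);my=np.array([-mx[1],mx[0],0])
g=np.array([587.2,207.2,76])
import itertools
def box(c,hx,hy,hz): return [c+a*hx*my+b*hy*mx+np.array([0,0,d*hz]) for a,b,d in itertools.product((-1,1),repeat=3)]
for n,m,f in(("c",C,"c17_raw"),("d",D,"s17_raw"),("w",W,"w17_raw")):
    im=cv2.imread(f"pics/{f}.png"); x0,y0=(proj(m,g+[0,0,30])-[30,25]).astype(int); k=10
    x0,y0=max(x0,0),max(y0,0)
    b=cv2.resize(im[y0:y0+50,x0:x0+60],None,fx=k,fy=k,interpolation=cv2.INTER_CUBIC)
    for c,h,col in ((g+[0,0,56],(6,12,14),(0,255,255)),(g+[0,0,38],(6,17,4),(0,0,255))):
        P=np.array([(proj(m,p)-[x0,y0]+.5)*k for p in box(c,*h)]).astype(np.int32)
        cv2.polylines(b,[cv2.convexHull(P)],True,col,1)
    cv2.imwrite(f"pics/chk_{n}.png",b)
a=[cv2.imread(f"pics/chk_{n}.png") for n in "cd"]
cv2.imwrite("pics/chk.png",cv2.resize(np.hstack(a),(800,int(500*800/1200))))
im=cv2.imread("pics/w17_raw.png")[60:240,240:440];cv2.imwrite("pics/chk2.png",cv2.resize(im,None,fx=3,fy=3,interpolation=cv2.INTER_CUBIC))
E
```

```text
(no output)
```

View pics/chk.png

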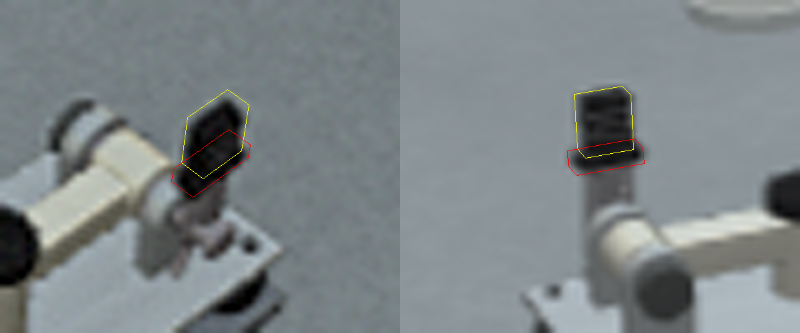

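View pics/chk2.png

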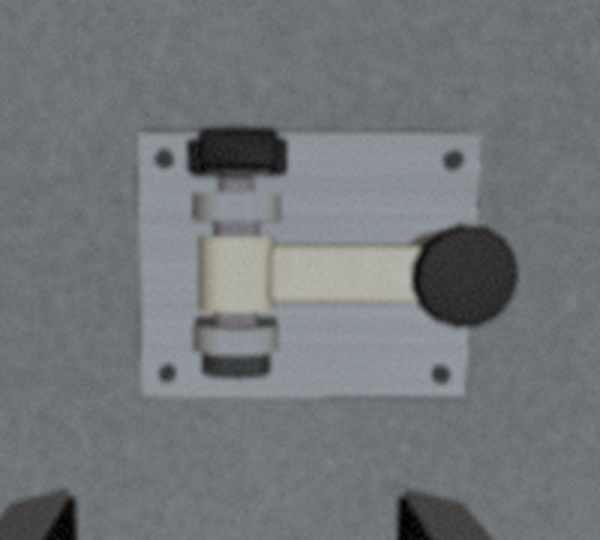

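View pics/chk_w.png

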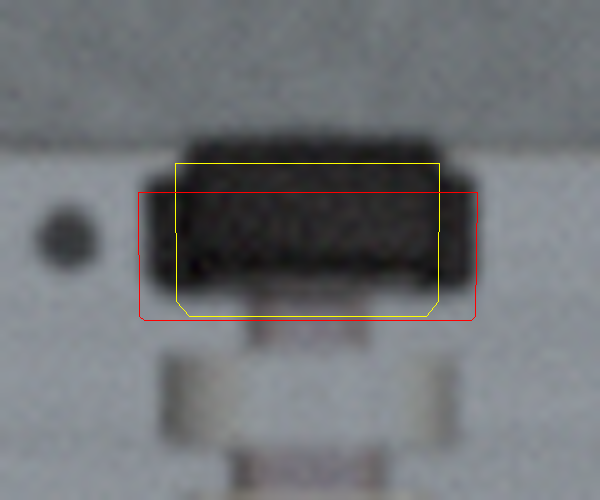

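```bash
python3 -c "
from cell import manip
print(manip.sign_off())"
```

```text
the job is handed in; nothing more can be done
None
```

The pin is home and the clip has snapped onto its groove, standing upright. I handed the job in at about 17 s; no verdict was reported.

- **Pin:** The head pushed in against about 3 N of friction. At the stop the force jumped to 8.7 N, so I stopped there and backed off. The last wrist picture shows the head still against the ear.
- **Clip:** I pressed it down in small steps. The push built to about 12 N, then dropped to 4.7 N while the plate rose, which I took as the snap. One more 2 mm step, already sent with that one, followed and brought it to 6.3 N. I then eased the load to under 2 N before opening the fingers and moving clear.
- **Last checks:** In the side view the clip's outline matches the fully-home position. In the scene view the clip shows very slightly below it. It looks upright to within about 1°.
- **Disagreements:** The clip sits about 2 mm outward of the groove's middle, which is within the play. The wrist camera's calibration and the fingers also disagreed by 1.4–3 mm, so I lined the clip up by where it appeared relative to the pin in the same picture.
- **Bystanders:** No move went near the canister, dish or vial block, but I took no final picture of them to confirm.

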